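# Change the batch in the speed-controller flashing fixture

### The arm

A 7-joint arm with a two-finger parallel gripper is mounted at the origin on the work surface. World frame = base frame: x ahead of the robot, y to its left, z up, the work surface at z = 0. Lengths are in m, angles in rad, forces in N, time in s.
With the tool pointing down it reaches from about 0.4 to 0.875 m from the base axis. Payload 19.3 kg.
Tool frame: the origin (TCP) lies where the fingers leave the gripper's body, on its centre line; the fingertips stand bot.tip_reach ahead of it and the grasp point (between the pads) lies 54 mm ahead of it (bot.tip_reach is the distance from the TCP to the fingertips, in m); z points along the fingers, y is the line along which they close (so a half turn about z gives the same grasp; the last joint's range is limited). The gripper opens to 85 mm and grips with 20 to 120 N. Pads are 22 mm wide; open, the fingers measure 114 mm over their backs; the gripper's body (76 mm by 85 mm) begins 54 mm behind the grasp point. The pads swing forward as they close: fully open they stand 13 mm farther back than shut.
Start: joints at [-1.392, 0.521, -0.036, 1.599, 0.021, 1.021, -0.113], TCP at [0.154, 0.606, 0.304] pointing down, gripper open.
Joint ranges: [-2.91, 2.91], [-0.3, 2.13], [-1.5, 1.42], [0.17, 2.43], [-1.26, 4.41], [0.16, 1.93], [-2.52, 2.52]. Speed limits (rad/s): [1.89, 1.89, 2.39, 2.39, 3.01, 3.01, 3.01].

### API

Orientations are given as [roll, pitch, yaw] about the fixed x, y, z axes, in that order (R = Rz(yaw) Ry(pitch) Rx(roll)).
In Python, from workcell import bot gives the robot as it stands. The module is installed in compiled form; this text tells all that it offers.
- The arm moves only by the shell command python3 -m jog 'ROWS' [FORCE]. ROWS is JSON, a list that holds one entry, the list of rows, each a list of 7 numbers: the shift along the tool's x, y, z in mm, then the turn, a rotation vector about the tool's x, y, z in rad, then the opening, from 0 (shut) to 1 (fully open). In form: [[[tx, ty, tz, wx, wy, wz, fingers], ...]]. A call has 1 to 5 rows; each row shifts and turns the commanded pose from where the row before left it, along the tool's axes as they then stand; what a row does not reach is not made up. A row lasts 1/10 s, in which the tool goes at most 50 mm and 8.59 degrees, less where a joint would pass 70% of its speed; a pose out of reach is approached as far as the arm can. A call is refused whole if a number of a shift passes 50 or a number of a turn 0.15, either way. A call with a gripper value outside its range is refused whole. The fingers move at their own pace and stop on an object; FORCE is the grip in N (left out, the last holds). Time passes only in rows, so rows that do not move let the fingers close. It gives the time, the measured TCP pose, the force, the opening and the grip force at its end, in the units of the state.
- bot.observe(): the state, without advancing time (a new reading comes with each control period).
- bot.grab_frame(name): name is "scene" or "top"; returns a dict with "img" (400x640x3 uint8, red, green, blue), "intrinsics" (3x3 intrinsics, pixels), "R" (3x3) and "t" (3): a world point X has camera coordinates R X + t. Camera axes: x right, y down, z forward; pixel columns grow to the right and rows downward; lengths in m; the calibration is good to about 2 mm. A picture is of the moment at which its call begins. There is no depth.
- bot.job_done(): hands the job in; it is judged then, once.
Trained networks look in a picture, given as the dict that the camera call returned (one of the last four; its "shot" number tells which), for a name from the list of things; names that differ only in an ending like _2 or _b are one class to them, and where a whole thing is asked for, a point or a joint stands for the part that bears it (a point fixed in the world has none). Each returns a list of dicts, best first, with "conf" (0 to 1); they miss things now and then, are a little off and sometimes report something else, mostly with a low value. They report only what shows in the picture. A call takes as long as a camera call. They do not tell look-alikes from the thing itself.
- bot.trace(query, picture): "region" (400x640 bool, what is visible of it).
- bot.spot_point(query, picture): "xyz" ([x, y, z] in m, in world coordinates, good to about 4 mm: a listed point, or the origin of a listed thing).
The state is a dict: "clock": time; "qpos": joint angles; "qd": joint speeds; "joint_efforts": joint torques, N m; "position": TCP position; "tool_rot": TCP orientation; "force": force on the tool from outside, world axes, zero at the start; "moment": the same for the moment, N m; "grip_width": finger opening in m; "finger_force": force on a finger pad.
Only numpy, scipy, OpenCV 4.12 (cv2) and the standard library are available. Lean on these libraries where they do the work, as an engineer would, in place of code of your own. Each camera call takes 0.05 s, during which the arm holds its last target. There are 200 camera calls.

### The job

Change over the batch in the flashing fixture: press the release pedal all the way down to its stop so that the covers spring open and let it come up again, then lay every finished module (blue heat sink) flat on the floor of the orange basket, heat sink up. Put each new module (red heat sink) from the mat flat and fully home into a bay of its own, heat sink up, and press all three covers down until they click and stay shut, also over a bay left empty. Leave the other things on the bench where they are.

Things in the scene. Friction and masses are not known exactly. Their poses are not given: they have to be found in the camera images.
- done1_mid (a point): centre (11 mm above the underside) of a finished speed-controller module with a BLUE heat sink, in a bay at the start: circuit board 46 (x) x 36 (y) x 4 mm, on its middle a finned heat sink 30 (x) x 20 (y) x 18 mm, 22 mm high in all, 55 g; z is up out of the heat sink; half a turn about z makes no difference. Two or three are there; None if absent.
- done2_mid (a point): centre (11 mm above the underside) of a finished speed-controller module with a BLUE heat sink, in a bay at the start: circuit board 46 (x) x 36 (y) x 4 mm, on its middle a finned heat sink 30 (x) x 20 (y) x 18 mm, 22 mm high in all, 55 g; z is up out of the heat sink; half a turn about z makes no difference. Two or three are there; None if absent.
- done3_mid (a point): centre (11 mm above the underside) of a finished speed-controller module with a BLUE heat sink, in a bay at the start: circuit board 46 (x) x 36 (y) x 4 mm, on its middle a finned heat sink 30 (x) x 20 (y) x 18 mm, 22 mm high in all, 55 g; z is up out of the heat sink; half a turn about z makes no difference. Two or three are there; None if absent.
- new1_mid (a point): centre of a new speed-controller module with a RED heat sink, on the teal mat (240 x 160 x 2 mm) at the start; same shape, sizes, point and axes as the blue ones. Two or three are there; None if absent.
- new2_mid (a point): centre of a new speed-controller module with a RED heat sink, on the teal mat (240 x 160 x 2 mm) at the start; same shape, sizes, point and axes as the blue ones. Two or three are there; None if absent.
- new3_mid (a point): centre of a new speed-controller module with a RED heat sink, on the teal mat (240 x 160 x 2 mm) at the start; same shape, sizes, point and axes as the blue ones. Two or three are there; None if absent.
- bay1 (a point): centre of the floor of bay 1 (left, seen from the robot) of the grey flashing fixture, 30 mm above the bench: a pocket 51 (x) x 41 (y) mm, 6 mm deep in a flat black top (36 mm above the bench); a module lies in it with board x along pocket x, 2.5 mm play each side. Fixture axes: x from the pedal to the cover hinges, y along the row (bays 80 mm apart, bay 1 at +y), z up.
- cover1 (a joint): angle of the cover of bay 1: 0 shut, 1.66 fully open (just past upright, its edge 156 mm above the bench). A light spring swings it open unless the catch at its front edge holds it. To shut it, push it over from behind and press the pad: the last 7 degrees take about 6 N (15 N does no harm) until it clicks and stays at 0.
- cover1_pad (a point): yellow 16 x 32 mm pad on the outer face of cover 1, where to press; z is out of that face. Hinge axis: along y, 56 mm beyond bay 1 in fixture x, 60 mm above the bench; pad 76 mm from it. Cover: 52 mm wide, 7 thick, black frame, clear window, reaches 96 mm from the axis; shut, its top is 62 mm above the bench; a 70 mm high catch post stands just in front of it.
- bay2 (a point): centre of the floor of bay 2 (middle) of the grey flashing fixture, 30 mm above the bench: a pocket 51 (x) x 41 (y) mm, 6 mm deep in a flat black top (36 mm above the bench); a module lies in it with board x along pocket x, 2.5 mm play each side. Fixture axes: x from the pedal to the cover hinges, y along the row (bays 80 mm apart, bay 1 at +y), z up.
- cover2 (a joint): angle of the cover of bay 2: 0 shut, 1.66 fully open (just past upright, its edge 156 mm above the bench). A light spring swings it open unless the catch at its front edge holds it. To shut it, push it over from behind and press the pad: the last 7 degrees take about 6 N (15 N does no harm) until it clicks and stays at 0.
- cover2_pad (a point): yellow 16 x 32 mm pad on the outer face of cover 2, where to press; z is out of that face. Hinge axis: along y, 56 mm beyond bay 2 in fixture x, 60 mm above the bench; pad 76 mm from it. Cover: 52 mm wide, 7 thick, black frame, clear window, reaches 96 mm from the axis; shut, its top is 62 mm above the bench; a 70 mm high catch post stands just in front of it.
- bay3 (a point): centre of the floor of bay 3 (right, seen from the robot) of the grey flashing fixture, 30 mm above the bench: a pocket 51 (x) x 41 (y) mm, 6 mm deep in a flat black top (36 mm above the bench); a module lies in it with board x along pocket x, 2.5 mm play each side. Fixture axes: x from the pedal to the cover hinges, y along the row (bays 80 mm apart, bay 1 at +y), z up.
- cover3 (a joint): angle of the cover of bay 3: 0 shut, 1.66 fully open (just past upright, its edge 156 mm above the bench). A light spring swings it open unless the catch at its front edge holds it. To shut it, push it over from behind and press the pad: the last 7 degrees take about 6 N (15 N does no harm) until it clicks and stays at 0.
- cover3_pad (a point): yellow 16 x 32 mm pad on the outer face of cover 3, where to press; z is out of that face. Hinge axis: along y, 56 mm beyond bay 3 in fixture x, 60 mm above the bench; pad 76 mm from it. Cover: 52 mm wide, 7 thick, black frame, clear window, reaches 96 mm from the axis; shut, its top is 62 mm above the bench; a 70 mm high catch post stands just in front of it.
- pedal (a joint): angle of the release pedal at the front of the fixture: 0 up, grows as it is pressed, 0.32 at its stop. A spring returns it; at the pad it takes about 2 N to start and 9 N at the stop. It slides the latch bar sideways: near the stop all three catches let go and the covers spring open.
- pedal_pad (a point): middle of the top of the red pedal's black ribbed rubber pad (62 x 88 mm), where to press: 68 mm above the bench when up, about 19 mm lower at the stop. The hinge axis runs along fixture y, 83 mm in front of bay 2 and 46 mm above the bench; the pad is 60 mm in front of the axis, towards the robot; at rest the pedal rises 0.17 rad that way.
- basket_in (a point): centre of the inner floor of the flat orange basket, 5 mm above the bench; inside 202 (x) x 162 (y) mm, walls 32 mm high; x and y along its sides.
- motor1: black drone motor, a 29 mm upright cylinder 36 mm high; not part of the job; origin at its underside
- motor2: gold drone motor, a 29 mm upright cylinder 36 mm high; not part of the job; origin at its underside
- battery: black and yellow drone battery, 75 x 35 x 26 mm; not part of the job; origin at its underside
- bottle: small pink bottle with a white cap, 44 mm across, 110 mm high; not part of the job; origin at its underside
- tape: blue roll of tape lying flat, 72 mm across, 18 mm high; not part of the job; origin at its underside
- driver: red screwdriver lying flat, 160 mm long; not part of the job; origin at its underside
Mind the look-alikes: they are no part of the job. Leave any green look-alike of the part that bears new1_mid alone.

How it is judged:
On the way, in this order (a step that is already met when the one before it is completed fails the run):
1. the release pedal is pressed down to its stop (value of joint pedal above 0.28 rad), for 0.1 s.
2. the pedal is up again and all three covers have sprung open (value of joint pedal below 0.05 rad and value of joint each of cover1, cover2, cover3 above 1.3 rad), for 0.1 s.
At the end, for the whole second after the job is handed in: Every blue module lies flat (0.2 rad) on the basket's floor; every red one in a bay of its own: within 6 mm of its centre, 3.5 mm of its floor, 0.15 rad of its direction, level within 0.12 rad; all covers shut (below 0.05 rad); pedal up (below 0.05 rad) (x of done1_mid in the frame of basket_in between -0.09 and 0.09 m and y of done1_mid in the frame of basket_in between -0.07 and 0.07 m and z of each of done1_mid, done2_mid, done3_mid in the frame of basket_in below 0.017 m and angle between each of done1_mid, done2_mid, done3_mid's own z axis and vertical below 0.2 rad and ((horizontal distance between new1_mid and bay1 below 0.006 m and z of new1_mid in the frame of bay1 below 0.0145 m and angle between the x axis of new1_mid and the x axis of bay1, either way round below 0.15 rad and angle between new1_mid's own z axis and vertical below 0.12 rad) or (horizontal distance between new1_mid and bay2 below 0.006 m and z of new1_mid in the frame of bay2 below 0.0145 m and angle between the x axis of new1_mid and the x axis of bay2, either way round below 0.15 rad and angle between new1_mid's own z axis and vertical below 0.12 rad) or (horizontal distance between new1_mid and bay3 below 0.006 m and z of new1_mid in the frame of bay3 below 0.0145 m and angle between the x axis of new1_mid and the x axis of bay3, either way round below 0.15 rad and angle between new1_mid's own z axis and vertical below 0.12 rad)) and value of joint each of cover1, cover2, cover3, pedal below 0.05 rad and x of done2_mid in the frame of basket_in between -0.09 and 0.09 m and y of done2_mid in the frame of basket_in between -0.07 and 0.07 m and ((horizontal distance between new2_mid and bay1 below 0.006 m and z of new2_mid in the frame of bay1 below 0.0145 m and angle between the x axis of new2_mid and the x axis of bay1, either way round below 0.15 rad and angle between new2_mid's own z axis and vertical below 0.12 rad) or (horizontal distance between new2_mid and bay2 below 0.006 m and z of new2_mid in the frame of bay2 below 0.0145 m and angle between the x axis of new2_mid and the x axis of bay2, either way round below 0.15 rad and angle between new2_mid's own z axis and vertical below 0.12 rad) or (horizontal distance between new2_mid and bay3 below 0.006 m and z of new2_mid in the frame of bay3 below 0.0145 m and angle between the x axis of new2_mid and the x axis of bay3, either way round below 0.15 rad and angle between new2_mid's own z axis and vertical below 0.12 rad)) and x of done3_mid in the frame of basket_in between -0.09 and 0.09 m and y of done3_mid in the frame of basket_in between -0.07 and 0.07 m and ((horizontal distance between new3_mid and bay1 below 0.006 m and z of new3_mid in the frame of bay1 below 0.0145 m and angle between the x axis of new3_mid and the x axis of bay1, either way round below 0.15 rad and angle between new3_mid's own z axis and vertical below 0.12 rad) or (horizontal distance between new3_mid and bay2 below 0.006 m and z of new3_mid in the frame of bay2 below 0.0145 m and angle between the x axis of new3_mid and the x axis of bay2, either way round below 0.15 rad and angle between new3_mid's own z axis and vertical below 0.12 rad) or (horizontal distance between new3_mid and bay3 below 0.006 m and z of new3_mid in the frame of bay3 below 0.0145 m and angle between the x axis of new3_mid and the x axis of bay3, either way round below 0.15 rad and angle between new3_mid's own z axis and vertical below 0.12 rad))); the robot touches nothing.
It fails at once if a motor, the battery, bottle, tape or screwdriver is pushed more than 3 cm from its place (distance of any of motor1, motor2, battery, bottle, tape, driver from where it was at the start of the episode above 0.03 m).
Of done1, done2, done3 only 2 to 3 are there at a start; the rules pass over those that are not, and their reading is None.
Of new1, new2, new3 only 2 to 3 are there at a start; the rules pass over those that are not, and their reading is None.
At some moment in a run one of new1, new2, new3 may be knocked a few centimetres aside while the robot is not near it.
Once in a run the grip may slacken for a moment while it holds something.
It also fails if it takes over 210 s, if anything falls off the work surface, if the arm or the gripper's body presses on something with over 40 N, if the wrist force passes 120 N, or if a joint passes its speed limit or range.

## Working session

There is one attempt and no reset: what is moved stays moved. The work goes in short steps, Python scripts to look and compute and a shell command to move; the robot and the scene stay as the last step left them, time stands still between calls to the robot, and variables do not carry over. Pictures are saved under pics/ and viewed, at most 14 in all, crops included, and the job is handed in when it is done.

```bash
mkdir -p pics
cat > h.py <<'E'
from workcell import bot
import numpy as np, cv2
from scipy.spatial.transform import Rotation as R
def snap(name,fn=None):
    p=bot.grab_frame(name)
    if fn: cv2.imwrite('pics/'+fn,cv2.cvtColor(p['img'],cv2.COLOR_RGB2BGR))
    return p
def pix(p,X):
    c=p['R']@np.array(X)+np.array(p['t']).ravel(); u=p['intrinsics']@c; return u[:2]/u[2]
def ray(p,uv,z):
    d=np.linalg.inv(p['intrinsics'])@np.array([uv[0],uv[1],1.0]); Rm=np.array(p['R']); d=Rm.T@d; o=-Rm.T@np.array(p['t']).ravel()
    return o+d*(z-o[2])/d[2]
def st():
    s=bot.observe(); print(round(s['clock'],2),np.round(s['position'],4),np.round(s['tool_rot'],3),'F',np.round(s['force'],1),'w',round(s['grip_width'],4),'ff',np.round(s['finger_force'],1)); return s
E
python3 - <<'E'
from h import *
print(bot.tip_reach); st()
p=snap('top','t0.png'); q=snap('scene','s0.png')
for n in ['done1_mid','new1_mid','bay1','bay2','bay3','cover1_pad','pedal_pad','basket_in','motor1','motor2','battery','bottle','tape','driver']:
  for nm,im in (('top',p),('scene',q)):
    print(n,nm,[(round(d['conf'],2),np.round(d['xyz'],3).tolist(),pix(im,d['xyz']).astype(int).tolist()) for d in bot.spot_point(n,im)[:4]])
E
```

```text
0.0726
0.0 [0.1539 0.6055 0.3033] [-3.14   0.     2.893] F [-1.3  0.1 -0.3] w 0.0854 ff 0.0
done1_mid top [(0.16, [0.722, 0.362, 0.0], [206, 127])]
done1_mid scene [(0.6, [0.599, 0.048, 0.043], [355, 224])]
new1_mid top [(0.71, [0.279, -0.34, 0.008], [442, 270]), (0.52, [0.374, -0.164, 0.012], [381, 239]), (0.48, [0.396, -0.285, 0.013], [422, 230])]
new1_mid scene [(0.7, [0.393, -0.287, 0.01], [213, 247]), (0.56, [0.378, -0.169, 0.012], [246, 219]), (0.48, [0.271, -0.34, 0.012], [175, 227]), (0.43, [0.59, -0.029, 0.061], [332, 235])]
bay1 top [(0.94, [0.6, 0.05, 0.033], [308, 163]), (0.82, [0.615, -0.11, 0.03], [362, 157]), (0.66, [0.6, -0.109, 0.063], [363, 160])]
bay1 scene [(0.82, [0.624, -0.106, 0.032], [317, 265]), (0.74, [0.606, 0.054, 0.026], [358, 228]), (0.59, [0.61, -0.031, 0.029], [335, 246]), (0.58, [0.719, -0.259, 0.004], [293, 333])]
bay2 top [(0.94, [0.6, 0.05, 0.033], [308, 163]), (0.82, [0.615, -0.11, 0.03], [362, 157]), (0.66, [0.6, -0.109, 0.063], [363, 160])]
bay2 scene [(0.82, [0.624, -0.106, 0.032], [317, 265]), (0.74, [0.606, 0.054, 0.026], [358, 228]), (0.59, 
[... 1287 characters left out ...]
ry top [(0.66, [0.726, 0.363, 0.001], [206, 126]), (0.43, [0.597, -0.111, 0.063], [363, 161])]
battery scene [(0.88, [0.725, 0.367, -0.0], [462, 202])]
bottle top [(0.76, [0.65, -0.395, 0.002], [455, 146])]
bottle scene [(0.97, [0.653, -0.394, 0.001], [232, 347]), (0.25, [0.604, 0.053, 0.029], [357, 227])]
tape top [(0.66, [0.58, 0.452, -0.002], [177, 173])]
tape scene [(0.69, [0.577, 0.451, -0.0], [444, 158]), (0.31, [0.47, -0.293, 0.017], [226, 267]), (0.26, [0.487, 0.278, 0.004], [385, 167])]
driver top [(0.63, [0.72, -0.258, 0.001], [409, 124])]
driver scene [(0.92, [0.714, -0.258, 0.003], [292, 331]), (0.58, [0.525, -0.283, 0.016], [241, 279]), (0.36, [0.488, 0.277, 0.007], [385, 167])]
```

View pics/t0.png

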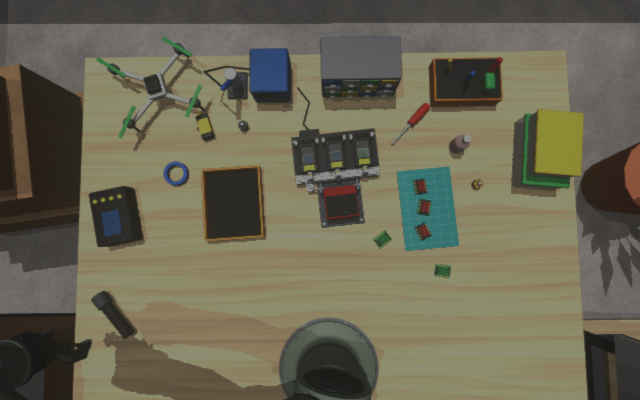

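View pics/s0.png

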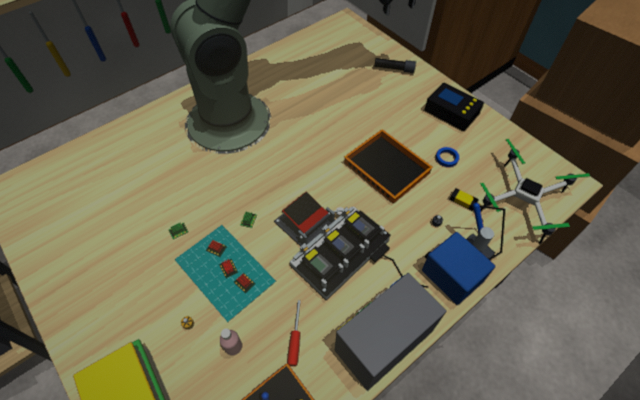

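```bash
cat > m1.py <<'E'
from h import *
from scipy.optimize import least_squares
obs=[]
for nm in ('top','scene'):
    p=snap(nm); hsv=cv2.cvtColor(p['img'],cv2.COLOR_RGB2HSV)
    m=cv2.inRange(hsv,(22,120,70),(35,255,255))
    n,l,s,c=cv2.connectedComponentsWithStats(m)
    for k,y in enumerate((80,0,-80)):
        f0=np.array([.61,-.03]);a=.1
        X=np.r_[f0+R.from_euler('z',a).as_matrix()[:2,:2]@[-.02,y/1e3],.063]
        u=pix(p,X); d=[np.hypot(*(c[i]-u)) if s[i,4]>15 else 99 for i in range(1,n)]; i=1+int(np.argmin(d))
        print(nm,k,u.round(1),c[i].round(1),s[i].tolist(),np.round(ray(p,c[i],.063),4))
        if min(d)<12: obs.append((p,-.02,y/1e3,.063,c[i]))
def f(v): 
    M=R.from_euler('z',v[2]).as_matrix()[:2,:2]
    return np.concatenate([pix(p,np.r_[v[:2]+M@[x,y],z])-c for p,x,y,z,c in obs])
r=least_squares(f,[.61,-.03,.1],loss='soft_l1'); print(r.x,f(r.x).round(1))
E
python3 m1.py
for i in 1 2; do python3 -m jog '[[[-36,-17.4,0,0,0,0,0],[-36,-17.4,0,0,0,0,0],[-36,-17.4,0,0,0,0,0],[-36,-17.4,0,0,0,0,0]]]'; done
for i in 1 2 3; do python3 -m jog '[[[-16,-37.6,0,0,0,0,0],[-16,-37.6,0,0,0,0,0],[-16,-37.6,0,0,0,0,0],[-14,-36,0,0,0,0,0]]]'; done
for i in 1 2 3 4; do python3 -m jog '[[[0,0,0,0,0,0.14,0],[0,0,0,0,0,0.14,0],[0,0,0,0,0,0.14,0],[0,0,0,0,0,0.14,0],[0,0,0,0,0,0.137,0]]]'; done
```

```text
top 0 [308.8 167.8] [309.  167.2] [304, 164, 11, 7, 60] [0.5838 0.047  0.063 ]
top 1 [336.4 164.7] [336.  164.2] [331, 162, 11, 6, 56] [ 0.5915 -0.0309  0.063 ]
top 2 [364.  161.5] [364. 161.] [359, 158, 11, 7, 61] [ 0.5995 -0.1115  0.063 ]
scene 0 [351.8 217.3] [353.2 217.1] [348, 212, 12, 11, 73] [0.5842 0.051  0.063 ]
scene 1 [331.3 235.3] [332.6 235.3] [327, 230, 12, 11, 78] [ 0.5921 -0.0294  0.063 ]
scene 2 [309.7 254.3] [311.  254.3] [305, 249, 13, 12, 87] [ 0.6002 -0.109   0.063 ]
[ 0.61188399 -0.02840592  0.09875164] [-0.8 -0.1 -0.2 -0.1 -0.5 -0.1 -0.5  0.3 -0.3  0.2 -0.4  0.1]
clock: 2.0
position: [0.2774, 0.5017, 0.304]
tool_rot: [3.141, 0.0, 2.893]
force: [1.1, 1.3, 0.2]
grip_width: 0.0282
finger_force: 0.0
clock: 2.4
position: [0.3999, 0.3987, 0.3041]
tool_rot: [3.141, 0.0, 2.893]
force: [0.0, 0.0, 1.2]
grip_width: -0.0001
finger_force: 0.0
clock: 2.8
position: [0.4224, 0.2386, 0.304]
tool_rot: [3.141, 0.0, 2.892]
force: [1.6, 0.1, 0.5]
grip_width: -0.0001
finger_force: 0.0
clock: 3.2
position: [0.4458, 0.0792, 0.3042]
tool_rot: [3.141, 0.001, 2.893]
force: [0.9, -0.8, -0.0]
grip_width: 0.0001
finger_force: 0.0
clock: 3.6
position: [0.4692, -0.0804, 0.3042]
tool_rot: [3.141, 0.001, 2.893]
force: [1.0, 0.4, -0.2]
grip_width: -0.0003
finger_force: 0.0
clock: 4.1
position: [0.4691, -0.0786, 0.304]
tool_rot: [3.141, 0.0, 2.19]
force: [0.7, -0.0, 0.0]
grip_width: -0.0003
finger_force: 0.0
clock: 4.6
position: [0.4691, -0.0785, 0.304]
tool_rot: [3.141, -0.0, 1.493]
force: [-0.3, -0.1, -0.3]
grip_width: -0.0002
finger_force: 0.0
clock: 5.1
position: [0.4691, -0.0785, 0.3041]
tool_rot: [3.141, -0.0, 0.796]
force: [-0.8, 0.5, -0.1]
grip_width: 0.0001
finger_force: 0.0
clock: 5.6
position: [0.4691, -0.0785, 0.304]
tool_rot: [-3.141, -0.0, 0.099]
force: [0.4, 0.8, -0.4]
grip_width: -0.0002
finger_force: 0.0
```

```bash
python3 -m jog '[[[4,-36,0,0,0,0,0],[0,0,40,0,0,0,0],[0,0,40,0,0,0,0],[0,0,40,0,0,0,0],[0,0,30,0,0,0,0]]]'
python3 -m jog '[[[0,0,8,0,0,0,0],[0,0,5,0,0,0,0],[0,0,5,0,0,0,0],[0,0,5,0,0,0,0],[0,0,5,0,0,0,0]]]'
python3 -m jog '[[[0,0,2,0,0,0,0],[0,0,0,0,0,0,0]]]'
```

```text
clock: 6.1
position: [0.4688, -0.0421, 0.1519]
tool_rot: [3.141, 0.001, 0.105]
force: [1.1, 0.1, 0.6]
grip_width: -0.0003
finger_force: 0.0
clock: 6.6
position: [0.4695, -0.0424, 0.1271]
tool_rot: [-3.141, -0.001, 0.105]
force: [-7.0, -2.2, 8.9]
grip_width: -0.0002
finger_force: 5.1
clock: 6.8
position: [0.4693, -0.0424, 0.125]
tool_rot: [-3.141, -0.001, 0.105]
force: [-4.8, -0.5, 5.9]
grip_width: -0.0001
finger_force: 2.7
```

```bash
python3 -m jog '[[[0,0,3,0,0,0,0],[0,0,0,0,0,0,0]]]'
python3 -m jog '[[[0,0,2,0,0,0,0],[0,0,0,0,0,0,0]]]'
python3 -m jog '[[[0,0,2,0,0,0,0],[0,0,0,0,0,0,0],[0,0,0,0,0,0,0]]]'
python3 -c "
from h import *
snap('top','t1.png');snap('scene','s1.png')
a=cv2.imread('pics/s1.png')[170:310,260:400];b=cv2.imread('pics/t1.png')[120:230,280:390]
cv2.imwrite('pics/c1.png',np.hstack([cv2.resize(a,(400,400)),cv2.resize(b,(400,400))]))"
```

```text
clock: 7.0
position: [0.4693, -0.0424, 0.1222]
tool_rot: [-3.141, -0.001, 0.105]
force: [-7.7, -0.4, 11.5]
grip_width: 0.0002
finger_force: 5.9
clock: 7.2
position: [0.4693, -0.0425, 0.121]
tool_rot: [-3.14, -0.002, 0.104]
force: [-14.4, 0.7, 41.7]
grip_width: -0.0003
finger_force: 22.1
clock: 7.5
position: [0.4693, -0.0426, 0.12]
tool_rot: [-3.139, -0.002, 0.104]
force: [-22.9, 1.0, 74.3]
grip_width: -0.0003
finger_force: 38.1
```

View pics/c1.png

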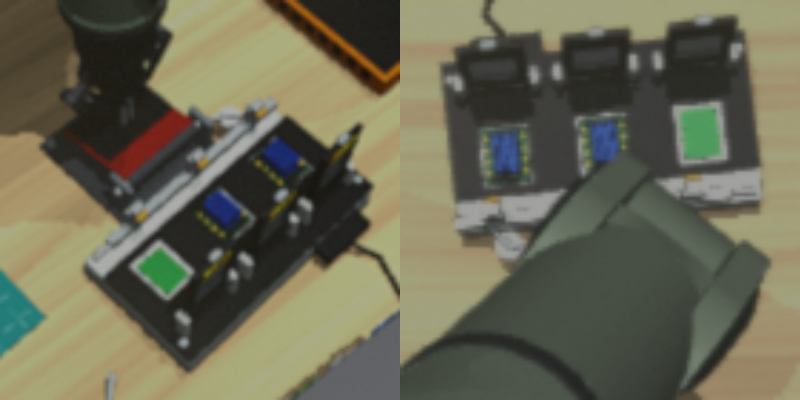

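```bash
cat >> h.py <<'E'
F0=np.array([.6119,-.0284]); FY=.0988
def fix(fx,fy): return F0+R.from_euler('z',FY).as_matrix()[:2,:2]@[fx,fy]
def rel(x,y,z,yaw):
    "tool shift in mm, at the present orientation, and turn wz afterwards"
    s=bot.observe(); M=R.from_euler('xyz',s['tool_rot']).as_matrix()
    d=M.T@(np.array([x,y,z])-s['position'])*1e3
    T=R.from_euler('xyz',[np.pi,0,yaw]).as_matrix()
    print('shift',d.round(1),'turn',R.from_matrix(M.T@T).as_rotvec().round(3))
E
python3 -m jog '[[[0,0,-20,0,0,0,0],[0,0,-30,0,0,0,0],[0,0,-30,0,0,0,0],[0,0,-30,0,0,0,0],[0,0,-30,0,0,0,0.47]]]'
python3 -m jog '[[[35,0,0,0,0,0,0.47],[35,0,0,0,0,0,0.47],[35,0,0,0,0,0,0.47],[36,0,0,0,0,0,0.47],[0,0,0,0,0,0,0.47]]]' 40
python3 - <<'E'
from h import *
st(); rel(*fix(0,0),.16,FY)
p=snap('top'); q=snap('scene','s2.png'); cv2.imwrite('pics/c2.png',cv2.resize(cv2.imread('pics/s2.png')[140:340,160:400],(720,600)))
for n in ['done1_mid','new1_mid','bay1']:
  for nm,im in (('top',p),('scene',q)):
    print(n,nm,[(round(d['conf'],2),np.round(d['xyz'],3).tolist(),pix(im,d['xyz']).astype(int).tolist()) for d in bot.spot_point(n,im)[:5]])
E
```

```text
clock: 8.1
position: [0.4694, -0.0424, 0.2594]
tool_rot: [-3.141, -0.002, 0.105]
force: [0.6, 0.3, 0.5]
grip_width: 0.0133
finger_force: 0.0
clock: 8.6
position: [0.6129, -0.0265, 0.258]
tool_rot: [3.14, -0.003, 0.107]
force: [-1.7, -0.2, 0.0]
grip_width: 0.0399
finger_force: 0.0
8.6 [ 0.6129 -0.0265  0.258 ] [ 3.14e+00 -3.00e-03  1.07e-01] F [-1.7 -0.2  0. ] w 0.0399 ff 0.0
shift [-1.5  1.6 98. ] turn [ 0.001 -0.003  0.008]
done1_mid top []
done1_mid scene [(0.75, [0.601, 0.049, 0.046], [356, 224])]
new1_mid top [(0.62, [0.395, -0.286, 0.015], [423, 231]), (0.48, [0.28, -0.341, 0.012], [442, 270]), (0.45, [0.377, -0.166, 0.01], [382, 238])]
new1_mid scene [(0.63, [0.276, -0.341, 0.008], [175, 229]), (0.56, [0.396, -0.288, 0.012], [213, 247]), (0.5, [0.378, -0.172, 0.012], [245, 220]), (0.41, [0.725, 0.252, 0.001], [436, 223])]
bay1 top [(0.83, [0.617, -0.11, 0.035], [362, 156]), (0.71, [0.609, -0.023, 0.029], [333, 160])]
bay1 scene [(0.88, [0.603, 0.052, 0.028], [357, 227]), (0.78, [0.611, -0.028, 0.032], [337, 245]), (0.64, [0.621, -0.106, 0.031], [317, 264]), (0.16, [0.47, -0.044, 0.07], [300, 206])]
```

View pics/c2.png

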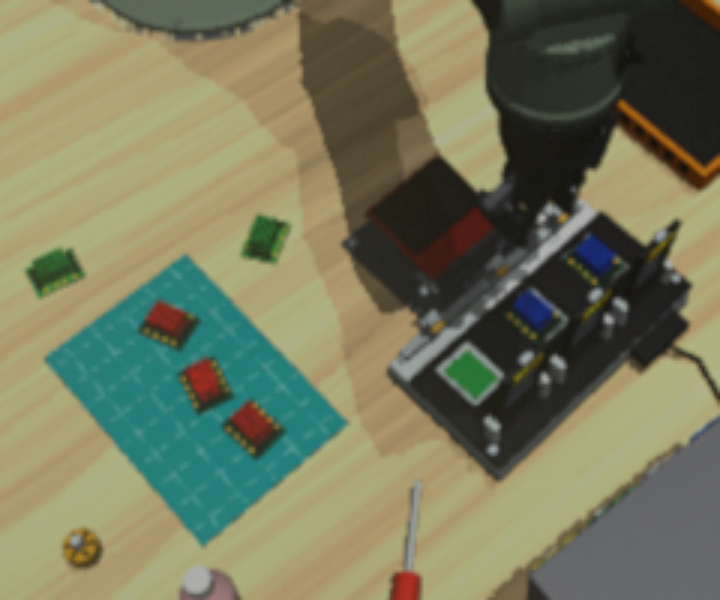

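```bash
python3 -m jog '[[[-1.5,1.6,35,0,-0.003,0.008,0.47],[0,0,35,0,0,0,0.47],[0,0,35,0,0,0,0.47],[0,0,25,0,0,0,0.47],[0,0,12,0,0,0,0.47]]]'
python3 -m jog '[[[0,0,6,0,0,0,0.47],[0,0,0,0,0,0,0.2],[0,0,0,0,0,0,0.1],[0,0,0,0,0,0,0.1],[0,0,0,0,0,0,0.1]]]' 40
python3 -m jog '[[[0,0,0,0,0,0,0.1],[0,0,0,0,0,0,0.1],[0,0,0,0,0,0,0.1]]]' 40
```

```text
clock: 9.5
position: [0.607, -0.0293, 0.1131]
tool_rot: [-3.141, 0.005, 0.097]
force: [0.9, -0.2, 1.3]
grip_width: 0.0397
finger_force: 0.0
clock: 10.0
position: [0.6083, -0.0294, 0.1099]
tool_rot: [3.142, 0.002, 0.097]
force: [-2.1, 0.1, 7.8]
grip_width: 0.0188
finger_force: 41.0
clock: 10.3
position: [0.6083, -0.0293, 0.1099]
tool_rot: [-3.141, 0.002, 0.097]
force: [-0.8, 1.3, 8.4]
grip_width: 0.0188
finger_force: 41.0
```

```bash
python3 -m jog '[[[0,0,-10,0,0,0,0.1],[0,0,-30,0,0,0,0.1],[0,0,-30,0,0,0,0.1],[0,0,-30,0,0,0,0.1]]]'
python3 -m jog '[[[-6,-39,0,0,0,0,0.1],[-6,-39,0,0,0,0,0.1],[-6,-39,0,0,0,0,0.1],[-6,-39,0,0,0,0,0.1]]]'
python3 -m jog '[[[-6,-39,0,0,0,0,0.1],[-6,-39,0,0,0,0,0.1],[-6,-39,0,0,0,0,0.1],[-6,-39,0,0,0,0,0.1],[0,0,0,0,0,0,0.1]]]'
python3 - <<'E'
from h import *
rel(.53,.277,.086,FY)
E
```

```text
clock: 10.7
position: [0.608, -0.0295, 0.2109]
tool_rot: [3.141, 0.003, 0.096]
force: [0.4, -0.3, 0.3]
grip_width: 0.0186
finger_force: 40.0
clock: 11.1
position: [0.5687, 0.125, 0.2099]
tool_rot: [-3.141, 0.002, 0.096]
force: [0.4, 0.6, -0.5]
grip_width: 0.019
finger_force: 40.0
clock: 11.6
position: [0.5283, 0.2824, 0.2092]
tool_rot: [-3.139, 0.004, 0.104]
force: [-0.0, -0.5, -1.1]
grip_width: 0.0189
finger_force: 40.0
shift [  1.5   5.8 123.2] turn [-0.002  0.004  0.005]
```

```bash
python3 -m jog '[[[1.5,5.8,40,0,0,0,0.1],[0,0,40,0,0,0,0.1],[0,0,30,0,0,0,0.1],[0,0,13,0,0,0,0.1],[0,0,0,0,0,0,0.1]]]'
python3 -m jog '[[[0,0,0,0,0,0,0.3],[0,0,0,0,0,0,0.47],[0,0,0,0,0,0,0.47],[0,0,0,0,0,0,0.47]]]'
python3 -m jog '[[[0,0,-40,0,0,0,0.47],[0,0,-40,0,0,0,0.47],[0,0,-45,0,0,0,0.47]]]'
python3 -m jog '[[[8.5,38.7,0,0,0,0,0.47],[8.5,38.7,0,0,0,0,0.47],[8.5,38.7,0,0,0,0,0.47],[8.5,38.7,0,0,0,0,0.47],[8.5,38.7,0,0,0,0,0.47]]]'
python3 -m jog '[[[8.5,38.7,0,0,0,0,0.47],[0,0,0,0,0,0,0.47]]]'
python3 - <<'E'
from h import *
rel(*fix(0,.08),.1107,FY)
p=snap('top')
for nm in ('top','scene'):
  p=snap(nm)
  print([(round(d['conf'],2),np.round(d['xyz'],3).tolist()) for d in bot.spot_point('done1_mid',p)[:5]])
E
```

```text
clock: 12.1
position: [0.5319, 0.2704, 0.0856]
tool_rot: [3.141, 0.004, 0.096]
force: [0.3, -0.8, -0.4]
grip_width: 0.0191
finger_force: 40.7
clock: 12.5
position: [0.5321, 0.2711, 0.0867]
tool_rot: [-3.141, 0.002, 0.097]
force: [-0.2, 0.9, 0.6]
grip_width: 0.0402
finger_force: 0.0
clock: 12.8
position: [0.532, 0.2707, 0.2124]
tool_rot: [3.141, 0.004, 0.096]
force: [0.3, 1.8, 0.8]
grip_width: 0.0403
finger_force: 0.0
clock: 13.3
position: [0.5936, 0.081, 0.2113]
tool_rot: [-3.141, 0.003, 0.097]
force: [0.6, 0.8, 0.2]
grip_width: 0.0401
finger_force: 0.0
clock: 13.5
position: [0.6063, 0.0388, 0.2118]
tool_rot: [3.139, 0.002, 0.09]
force: [-0.8, 0.2, 1.0]
grip_width: 0.0401
finger_force: 0.0
shift [ -1.  -12.9 101.1] turn [ 0.002  0.002 -0.009]
[]
[(0.72, [0.6, 0.05, 0.045]), (0.5, [0.725, 0.25, 0.0])]
```

```bash
python3 -m jog '[[[-2,-12.5,0,0,0,-0.005,0.47],[0,0,35,0,0,0,0.47],[0,0,35,0,0,0,0.47],[0,0,25,0,0,0,0.47],[0,0,0,0,0,0,0.47]]]'
python3 -c "
from h import *
rel(*fix(-.002,.079),.1107,FY)"
```

```text
clock: 14.25
position: [0.6003, 0.0586, 0.1132]
tool_rot: [-3.142, 0.008, 0.104]
force: [-0.2, -0.0, 0.9]
grip_width: 0.0399
finger_force: 0.0
shift [0.9 8.7 2.5] turn [-0.     0.008  0.005]
```

```bash
python3 -m jog '[[[0,0,0,0,0,0,0.47],[0,0,0,0,0,0,0.47]]]'
python3 -c "
from h import *
rel(*fix(-.002,.079),.1107,FY)"
```

```text
clock: 14.45
position: [0.6026, 0.0575, 0.1174]
tool_rot: [-3.141, 0.001, 0.102]
force: [0.5, 1.0, -0.4]
grip_width: 0.0406
finger_force: 0.0
shift [-1.3  7.4  6.7] turn [-0.     0.001  0.004]
```

```bash
python3 -m jog '[[[-1.3,7.4,0,0,0,0,0.47],[0,0,4,0,0,0,0.47],[0,0,2.7,0,0,0,0.47],[0,0,0,0,0,0,0.47]]]'
python3 -m jog '[[[0,0,0,0,0,0,0.2],[0,0,0,0,0,0,0.1],[0,0,0,0,0,0,0.1],[0,0,0,0,0,0,0.1],[0,0,0,0,0,0,0.1]]]' 40
python3 -m jog '[[[0,0,-10,0,0,0,0.1],[0,0,-30,0,0,0,0.1],[0,0,-30,0,0,0,0.1],[0,0,-30,0,0,0,0.1]]]'
python3 -m jog '[[[-25,-31,0,0,0,0,0.1],[-25,-31,0,0,0,0,0.1],[-25,-31,0,0,0,0,0.1],[-25,-31,0,0,0,0,0.1]]]'
python3 -m jog '[[[-20,-31,0,0,0,0,0.1],[-20,-31,0,0,0,0,0.1],[-20,-31,0,0,0,0,0.1],[0,0,0,0,0,0,0.1],[0,0,0,0,0,0,0.1]]]'
python3 - <<'E'
from h import *
rel(.442,.277,.087,FY)
E
```

```text
clock: 14.85
position: [0.6013, 0.0495, 0.1089]
tool_rot: [-3.141, 0.003, 0.102]
force: [0.2, 0.4, -0.1]
grip_width: 0.0402
finger_force: 0.0
clock: 15.35
position: [0.6016, 0.0495, 0.1093]
tool_rot: [-3.142, 0.003, 0.102]
force: [-0.4, 0.1, 3.7]
grip_width: 0.0188
finger_force: 39.7
clock: 15.75
position: [0.6015, 0.0494, 0.2108]
tool_rot: [3.141, 0.003, 0.101]
force: [0.5, 1.0, -0.6]
grip_width: 0.0189
finger_force: 39.2
clock: 16.15
position: [0.4884, 0.1636, 0.21]
tool_rot: [-3.141, 0.003, 0.101]
force: [1.2, 0.9, -0.3]
grip_width: 0.0187
finger_force: 39.2
clock: 16.65
position: [0.4202, 0.2496, 0.2101]
tool_rot: [-3.141, 0.003, 0.104]
force: [0.3, -0.2, -0.6]
grip_width: 0.0191
finger_force: 39.3
shift [ 24.8 -25.  123. ] turn [-0.     0.003  0.005]
```

```bash
python3 -m jog '[[[24,-25,0,0,0,0,0.1],[0,0,40,0,0,0,0.1],[0,0,40,0,0,0,0.1],[0,0,30,0,0,0,0.1],[0,0,13,0,0,0,0.1]]]'
python3 -m jog '[[[0,0,0,0,0,0,0.1],[0,0,0,0,0,0,0.3],[0,0,0,0,0,0,0.47],[0,0,0,0,0,0,0.47],[0,0,0,0,0,0,0.47]]]'
python3 -m jog '[[[0,0,-40,0,0,0,0.47],[0,0,-40,0,0,0,0.47],[0,0,-45,0,0,0,0.47]]]'
cat > red.py <<'E'
from h import *
import sys
def comps(col,x0,x1,y0,y1,fn=None,z=.024):
  for nm in ('top','scene'):
    p=snap(nm,fn and nm+fn); hsv=cv2.cvtColor(p['img'],cv2.COLOR_RGB2HSV)
    m=(cv2.inRange(hsv,(0,110,50),(9,255,255))|cv2.inRange(hsv,(171,110,50),(180,255,255))) if col=='red' else cv2.inRange(hsv,(105,120,40),(130,255,255))
    n,l,s,c=cv2.connectedComponentsWithStats(m)
    for i in range(1,n):
      if s[i,4]<12: continue
      X=ray(p,c[i],z-.005)
      if not(x0<X[0]<x1 and y0<X[1]<y1): continue
      v,u=np.where(l==i); P=np.array([ray(p,(a,b),z)[:2] for a,b in zip(u,v)])
      w,E=np.linalg.eigh(np.cov(P.T)); e=E[:,1]; yaw=np.arctan2(e[1],e[0]); yaw=(yaw+np.pi/2)%np.pi-np.pi/2
      print(nm,s[i,4],X[:2].round(4),'yaw',round(yaw,2),'sd',np.sqrt(w).round(4))
if __name__=='__main__':
  comps('red',.33,.6,-.4,-.2,'3.png')
  print('blue'); comps('blue',.38,.6,.19,.36,z=.027)
  a=cv2.imread('pics/top3.png')[170:250,385:485]; b=cv2.imread('pics/scene3.png')[220:310,170:280]
  cv2.imwrite('pics/c3.png',np.vstack([cv2.resize(a,(400,290),interpolation=cv2.INTER_CUBIC),cv2.resize(b,(400,310),interpolation=cv2.INTER_CUBIC)]))
  st()
E
python3 red.py
```

```text
clock: 17.15
position: [0.4417, 0.2747, 0.0847]
tool_rot: [3.14, 0.005, 0.1]
force: [0.1, 0.2, 0.3]
grip_width: 0.0187
finger_force: 39.3
clock: 17.65
position: [0.4417, 0.2767, 0.0873]
tool_rot: [-3.141, 0.002, 0.102]
force: [0.2, -0.6, 0.2]
grip_width: 0.0399
finger_force: 0.0
clock: 17.95
position: [0.4415, 0.2761, 0.213]
tool_rot: [3.141, 0.004, 0.101]
force: [0.1, 0.4, 0.5]
grip_width: 0.0404
finger_force: 0.0
top 71 [ 0.5306 -0.2824] yaw 0.03 sd [0.0061 0.0087]
top 76 [ 0.4688 -0.2929] yaw -0.15 sd [0.0063 0.0089]
top 73 [ 0.3962 -0.2862] yaw 0.61 sd [0.0059 0.0088]
scene 99 [ 0.3982 -0.2834] yaw 0.38 sd [0.0066 0.0103]
scene 103 [ 0.4709 -0.2906] yaw -0.19 sd [0.0061 0.0106]
scene 105 [ 0.532  -0.2802] yaw 0.09 sd [0.0061 0.0102]
blue
top 54 [0.5347 0.2688] yaw 0.12 sd [0.0049 0.0084]
top 25 [0.4364 0.2738] yaw -1.37 sd [0.0033 0.0057]
scene 91 [0.4459 0.277 ] yaw -0.48 sd [0.0086 0.0111]
scene 103 [0.5358 0.2725] yaw -0.46 sd [0.0086 0.0113]
18.15 [0.4419 0.277  0.2125] [-3.14e+00  2.00e-03  1.03e-01] F [ 0.   0.7 -0.3] w 0.0401 ff 0.0
```

View pics/c3.png

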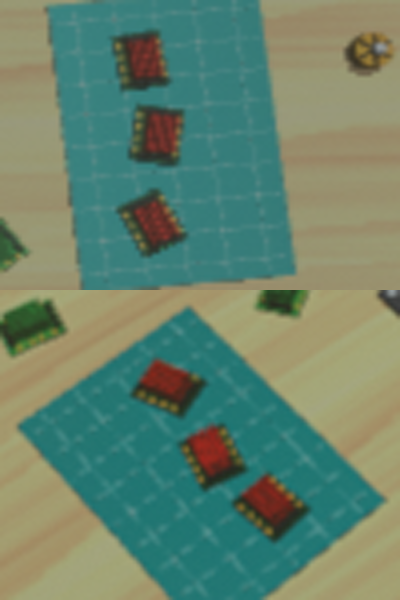

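```bash
for i in 1 2 3; do python3 -m jog '[[[2.1,37.6,0,0,0,0,0.6],[2.1,37.6,0,0,0,0,0.6],[2.1,37.6,0,0,0,0,0.6],[2.1,37.6,0,0,0,0,0.6],[2.1,37.6,0,0,0,0,0.6]]]' 20 >/dev/null; done
for i in 1 2; do python3 -m jog '[[[0,0,8,0,0,-0.14,0.6],[0,0,8,0,0,-0.14,0.6],[0,0,8,0,0,-0.14,0.6],[0,0,8,0,0,-0.14,0.6],[0,0,8,0,0,-0.14,0.6]]]'; done
python3 -m jog '[[[0,0,0,0,0,-0.14,0.6],[0,0,0,0,0,0,0.6],[0,0,0,0,0,0,0.6]]]'
python3 - <<'E'
from h import *
st(); rel(.531,-.2815,.086,.07+np.pi/2)
E
```

```text
clock: 20.15
position: [0.5299, -0.2812, 0.17]
tool_rot: [-3.138, 0.002, 0.807]
force: [-0.5, -0.0, -0.4]
grip_width: 0.0516
finger_force: 0.0
clock: 20.65
position: [0.5298, -0.2811, 0.1301]
tool_rot: [-3.137, -0.001, 1.507]
force: [0.0, -1.4, -0.7]
grip_width: 0.0513
finger_force: 0.0
clock: 20.95
position: [0.5299, -0.2815, 0.131]
tool_rot: [-3.138, -0.001, 1.637]
force: [0.4, 0.3, -0.4]
grip_width: 0.0513
finger_force: 0.0
20.95 [ 0.5299 -0.2815  0.131 ] [-3.138e+00 -1.000e-03  1.637e+00] F [ 0.4  0.3 -0.4] w 0.0513 ff 0.0
shift [-0.2  1.2 45. ] turn [-0.004 -0.001 -0.004]
```

```bash
python3 -m jog '[[[0,1.2,30,0,0,0,0.6],[0,0,15,0,0,0,0.6],[0,0,0,0,0,0,0.6],[0,0,0,0,0,0,0.3],[0,0,0,0,0,0,0.2]]]' 20
python3 -m jog '[[[0,0,0,0,0,0,0.2],[0,0,0,0,0,0,0.2],[0,0,0,0,0,0,0.2],[0,0,0,0,0,0,0.2]]]'
python3 -m jog '[[[0,0,0,0,0,0,0.4],[0,0,0,0,0,0,0.6],[0,0,0,0,0,0,0.6],[0,0,-30,0,0,0,0.6],[0,0,-15,0,0,0.14,0.6]]]'
for i in 1 2; do python3 -m jog '[[[0,0,0,0,0,0.143,0.47],[0,0,0,0,0,0.143,0.47],[0,0,0,0,0,0.143,0.47],[0,0,0,0,0,0.143,0.47],[0,0,0,0,0,0.143,0.47]]]' >/dev/null; done
python3 -m jog '[[[0,0,0,0,0,0,0.47],[0,0,0,0,0,0,0.47]]]'
python3 -c "
from h import *
rel(.531,-.2815,.0845,.07)"
```

```text
clock: 21.45
position: [0.5317, -0.2816, 0.0874]
tool_rot: [-3.139, 0.001, 1.641]
force: [0.0, -0.6, -0.3]
grip_width: 0.0294
finger_force: 19.8
clock: 21.85
position: [0.5317, -0.2816, 0.0872]
tool_rot: [-3.14, 0.001, 1.642]
force: [-1.1, 0.8, 7.5]
grip_width: 0.0293
finger_force: 20.5
clock: 22.35
position: [0.5316, -0.2819, 0.1329]
tool_rot: [-3.14, 0.001, 1.501]
force: [1.0, 0.2, 0.2]
grip_width: 0.0514
finger_force: 0.0
clock: 23.55
position: [0.5315, -0.2812, 0.1314]
tool_rot: [3.141, 0.003, 0.076]
force: [0.3, 1.3, 0.3]
grip_width: 0.0402
finger_force: 0.0
shift [-0.4  0.2 46.9] turn [0.    0.003 0.006]
```

```bash
python3 -m jog '[[[-0.2,0.2,30,0,0,0,0.47],[0,0,16.5,0,0,0,0.47],[0,0,0,0,0,0,0.47],[0,0,0,0,0,0,0.2],[0,0,0,0,0,0,0.1]]]' 60
python3 -m jog '[[[0,0,0,0,0,0,0.1],[0,0,0,0,0,0,0.1],[0,0,0,0,0,0,0.1],[0,0,0,0,0,0,0.1]]]'
python3 -m jog '[[[0,0,-10,0,0,0,0.1],[0,0,-35,0,0,0,0.1],[0,0,-35,0,0,0,0.1],[0,0,-35,0,0,0,0.1],[0,0,0,0,0,-0.02,0.1]]]'
python3 -c "
from h import *
rel(*fix(0,-.08),.2,FY)"
```

```text
clock: 24.05
position: [0.5314, -0.2821, 0.0861]
tool_rot: [3.141, 0.002, 0.072]
force: [0.1, -0.6, 0.1]
grip_width: 0.0184
finger_force: 58.6
clock: 24.45
position: [0.5315, -0.2819, 0.086]
tool_rot: [3.141, 0.002, 0.072]
force: [-1.5, -0.2, 7.1]
grip_width: 0.0181
finger_force: 59.6
clock: 24.95
position: [0.5327, -0.2825, 0.2048]
tool_rot: [3.139, -0.002, 0.092]
force: [0.7, -0.1, -0.9]
grip_width: 0.0185
finger_force: 58.8
shift [ 102.7 -165.8    4.6] turn [ 0.003 -0.002 -0.007]
```

```bash
python3 -m jog '[[[20.4,-33.2,0,0,0,-0.006,0.1],[20.4,-33.2,0,0,0,0,0.1],[20.4,-33.2,0,0,0,0,0.1],[20.4,-33.2,0,0,0,0,0.1],[20.4,-33.2,0,0,0,0,0.1]]]'
python3 -m jog '[[[0,0,30,0,0,0,0.1],[0,0,25,0,0,0,0.1],[0,0,0,0,0,0,0.1],[0,0,0,0,0,0,0.1]]]'
python3 -c "
from h import *
rel(*fix(0,-.08),.114,FY)"
```

```text
clock: 25.45
position: [0.6175, -0.1049, 0.2001]
tool_rot: [-3.142, 0.003, 0.098]
force: [0.1, -0.4, -1.4]
grip_width: 0.0182
finger_force: 58.8
clock: 25.85
position: [0.6168, -0.107, 0.1454]
tool_rot: [3.141, 0.003, 0.097]
force: [0.4, -0.4, -0.4]
grip_width: 0.0184
finger_force: 58.8
shift [ 3.   1.3 31.4] turn [ 0.     0.003 -0.001]
```

```bash
python3 -m jog '[[[3,1.3,0,0,-0.003,0,0.1],[0,0,15,0,0,0,0.1],[0,0,7,0,0,0,0.1],[0,0,0,0,0,0,0.1],[0,0,0,0,0,0,0.1]]]'
python3 -m jog '[[[0,0,3,0,0,0,0.1],[0,0,0,0,0,0,0.1]]]'
python3 -m jog '[[[0,0,3,0,0,0,0.1],[0,0,0,0,0,0,0.1]]]'
python3 -m jog '[[[0,0,2.5,0,0,0,0.1],[0,0,0,0,0,0,0.1]]]'
```

```text
clock: 26.35
position: [0.6197, -0.1077, 0.1226]
tool_rot: [3.142, 0.006, 0.098]
force: [-0.7, 0.1, -0.2]
grip_width: 0.0182
finger_force: 58.8
clock: 26.55
position: [0.6198, -0.1075, 0.1196]
tool_rot: [-3.142, 0.006, 0.098]
force: [0.3, 0.2, -1.8]
grip_width: 0.0183
finger_force: 58.8
clock: 26.75
position: [0.6197, -0.1075, 0.1164]
tool_rot: [-3.142, 0.006, 0.098]
force: [0.7, 0.4, -0.3]
grip_width: 0.0183
finger_force: 58.8
clock: 26.95
position: [0.6198, -0.1076, 0.1141]
tool_rot: [3.142, 0.006, 0.098]
force: [0.2, -0.4, -0.1]
grip_width: 0.0181
finger_force: 58.9
```

```bash
python3 -m jog '[[[0,0,0,0,0,0,0.3],[0,0,0,0,0,0,0.47],[0,0,0,0,0,0,0.47],[0,0,0,0,0,0,0.47]]]' 20
python3 -m jog '[[[0,0,-20,0,0,0,0.47],[0,0,-35,0,0,0,0.47],[0,0,-40,0,0,0,0.6]]]'
python3 -m jog '[[[-40,-10,0,0,0,0,0.6],[-40,-10,0,0,0,0,0.6],[-40,-10,0,0,0,0,0.6],[-30,0,0,0,0,0,0.6],[-30,0,0,0,0,0,0.6]]]'
python3 -m jog '[[[0,0,0,0,0,0,0.6],[0,0,0,0,0,0,0.6]]]'
python3 - <<'E'
from red import *
comps('red',.33,.65,-.4,-.06,'4.png'); st()
rel(.4698,-.292,.2,-.17+np.pi/2)
a=cv2.imread('pics/top4.png')[130:250,290:470]; b=cv2.imread('pics/scene4.png')[180:310,180:390]
cv2.imwrite('pics/c4.png',np.vstack([cv2.resize(a,(480,300),interpolation=cv2.INTER_CUBIC),cv2.resize(b,(480,300),interpolation=cv2.INTER_CUBIC)]))
E
```

```text
clock: 27.35
position: [0.6198, -0.1076, 0.1142]
tool_rot: [3.142, 0.006, 0.098]
force: [0.3, 1.3, -0.8]
grip_width: 0.0403
finger_force: 0.0
clock: 27.65
position: [0.6199, -0.1075, 0.2096]
tool_rot: [-3.142, 0.008, 0.097]
force: [1.0, 0.6, 0.4]
grip_width: 0.0512
finger_force: 0.0
clock: 28.15
position: [0.4369, -0.0949, 0.2104]
tool_rot: [-3.141, 0.006, 0.098]
force: [0.3, -0.4, -0.4]
grip_width: 0.0512
finger_force: 0.0
clock: 28.35
position: [0.4385, -0.0951, 0.2106]
tool_rot: [-3.141, 0.005, 0.098]
force: [0.3, 0.8, 0.5]
grip_width: 0.0511
finger_force: 0.0
top 76 [ 0.6253 -0.1101] yaw 0.08 sd [0.006  0.0094]
top 75 [ 0.4687 -0.2927] yaw -0.12 sd [0.0062 0.0089]
top 75 [ 0.3964 -0.2858] yaw 0.66 sd [0.0059 0.0091]
scene 98 [ 0.3983 -0.2832] yaw 0.36 sd [0.0066 0.0103]
scene 118 [ 0.6115 -0.0963] yaw -0.08 sd [0.0072 0.0106]
scene 103 [ 0.4709 -0.2906] yaw -0.19 sd [0.0061 0.0106]
28.45 [ 0.4391 -0.0951  0.2104] [3.141 0.005 0.098] F [ 0.4  0.6 -0.5] w 0.0515 ff 0.0
shift [ 11.3 198.9  10.4] turn [-0.003  0.005 -1.303]
```

View pics/c4.png

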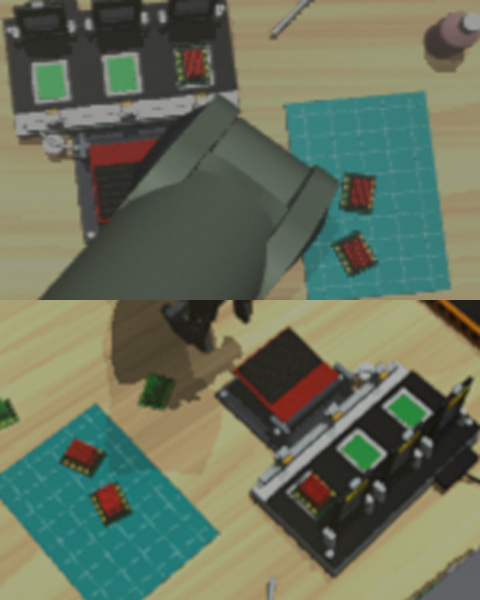

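```bash
python3 -m jog '[[[2.3,39.8,0,0,0,0,0.6],[2.3,39.8,0,0,0,0,0.6],[2.3,39.8,0,0,0,0,0.6],[2.3,39.8,0,0,0,0,0.6],[2.3,39.8,0,0,-0.005,0,0.6]]]' 20
python3 -m jog '[[[0,0,10,0,0,-0.145,0.6],[0,0,10,0,0,-0.145,0.6],[0,0,10,0,0,-0.145,0.6],[0,0,10,0,0,-0.145,0.6],[0,0,10,0,0,-0.145,0.6]]]' >/dev/null
python3 -m jog '[[[0,0,10,0,0,-0.145,0.6],[0,0,10,0,0,-0.145,0.6],[0,0,10,0,0,-0.145,0.6],[0,0,0,0,0,-0.143,0.6],[0,0,0,0,0,0,0.6]]]' >/dev/null
python3 -m jog '[[[0,0,0,0,0,0,0.6],[0,0,0,0,0,0,0.6]]]'
python3 - <<'E'
from h import *
rel(.4702,-.2915,.0865,-.17+np.pi/2)
E
```

```text
clock: 28.95
position: [0.4698, -0.294, 0.2099]
tool_rot: [3.141, 0.011, 0.098]
force: [-0.2, -0.0, 0.1]
grip_width: 0.0512
finger_force: 0.0
clock: 30.15
position: [0.4685, -0.2923, 0.1302]
tool_rot: [-3.131, 0.003, 1.397]
force: [-0.1, 0.6, -0.5]
grip_width: 0.0513
finger_force: 0.0
shift [ 1.3  2.  43.7] turn [-0.01   0.003 -0.004]
```

```bash
python3 -m jog '[[[1.3,2,28,-0.01,0,0,0.6],[0,0,15,0,0,0,0.6],[0,0,0,0,0,0,0.6],[0,0,0,0,0,0,0.3],[0,0,0,0,0,0,0.2]]]' 20
python3 -m jog '[[[0,0,0,0,0,0,0.2],[0,0,0,0,0,0,0.2],[0,0,0,0,0,0,0.2],[0,0,0,0,0,0,0.2]]]'
python3 -m jog '[[[0,0,0,0,0,0,0.4],[0,0,0,0,0,0,0.6],[0,0,0,0,0,0,0.6],[0,0,-30,0,0,0,0.6],[0,0,-15,0,0,0.14,0.6]]]'
for i in 1 2; do python3 -m jog '[[[0,0,0,0,0,0.143,0.47],[0,0,0,0,0,0.143,0.47],[0,0,0,0,0,0.143,0.47],[0,0,0,0,0,0.143,0.47],[0,0,0,0,0,0.143,0.47]]]' >/dev/null; done
python3 -m jog '[[[0,0,0,0,0,0,0.47],[0,0,0,0,0,0,0.47]]]'
python3 -c "
from h import *
rel(.4702,-.2915,.0855,-.17)"
```

```text
clock: 30.65
position: [0.4704, -0.2916, 0.088]
tool_rot: [3.142, 0.003, 1.4]
force: [-0.8, -0.1, -0.8]
grip_width: 0.0294
finger_force: 20.3
clock: 31.05
position: [0.4704, -0.2915, 0.0878]
tool_rot: [3.141, 0.003, 1.401]
force: [0.3, 0.9, 8.2]
grip_width: 0.0291
finger_force: 21.1
clock: 31.55
position: [0.4702, -0.2916, 0.1336]
tool_rot: [3.141, 0.003, 1.26]
force: [0.7, 0.9, -0.6]
grip_width: 0.0513
finger_force: 0.0
clock: 32.75
position: [0.4702, -0.2911, 0.1321]
tool_rot: [3.138, 0.001, -0.165]
force: [0.6, -0.4, -0.6]
grip_width: 0.0402
finger_force: 0.0
shift [ 0.1  0.2 46.6] turn [0.003 0.001 0.005]
```

Grip r2, lift, turn to the fixture yaw, head for bay 2.

```bash
python3 -m jog '[[[0.2,0.2,30,0,0,0,0.47],[0,0,16,0,0,0,0.47],[0,0,0,0,0,0,0.47],[0,0,0,0,0,0,0.2],[0,0,0,0,0,0,0.1]]]' 60
python3 -m jog '[[[0,0,0,0,0,0,0.1],[0,0,0,0,0,0,0.1],[0,0,0,0,0,0,0.1],[0,0,0,0,0,0,0.1]]]'
python3 -m jog '[[[0,0,-10,0,0,0,0.1],[0,0,-35,0,0,0,0.1],[0,0,-35,0,0,0,0.1],[0,0,-35,0,0,-0.134,0.1],[0,0,0,0,0,-0.134,0.1]]]'
python3 -m jog '[[[0,0,0,0,0,0,0.1],[0,0,0,0,0,0,0.1]]]'
python3 -c "
from h import *
rel(*fix(0,0),.2,FY)"
```

```text
clock: 33.25
position: [0.4704, -0.292, 0.0872]
tool_rot: [3.138, -0.0, -0.169]
force: [0.1, -0.9, 0.1]
grip_width: 0.0181
finger_force: 58.6
clock: 33.65
position: [0.4706, -0.2919, 0.0871]
tool_rot: [3.138, -0.001, -0.169]
force: [-1.2, -0.8, 7.7]
grip_width: 0.0183
finger_force: 59.7
clock: 34.15
position: [0.4714, -0.2922, 0.2057]
tool_rot: [3.136, -0.003, 0.104]
force: [0.4, 0.2, -2.3]
grip_width: 0.0182
finger_force: 58.8
clock: 34.35
position: [0.4703, -0.2911, 0.2013]
tool_rot: [3.139, 0.001, 0.095]
force: [0.1, 0.1, -0.4]
grip_width: 0.018
finger_force: 58.9
shift [ 165.8 -248.1    0.6] turn [ 0.002  0.001 -0.004]
```

```bash
python3 -m jog '[[[23.7,-35.4,0,0,0,-0.004,0.1],[23.7,-35.4,0,0,0,0,0.1],[23.7,-35.4,0,0,0,0,0.1],[23.7,-35.4,0,0,0,0,0.1],[23.7,-35.4,0,0,0,0,0.1]]]'
python3 -m jog '[[[23.7,-35.4,0,0,0,0,0.1],[23.7,-35.4,0,0,0,0,0.1],[0,0,25,0,0,0,0.1],[0,0,25,0,0,0,0.1],[0,0,0,0,0,0,0.1]]]'
python3 -m jog '[[[0,0,0,0,0,0,0.1],[0,0,0,0,0,0,0.1]]]'
python3 -c "
from h import *
rel(*fix(0,0),.115,FY)"
```

```text
clock: 34.85
position: [0.5706, -0.1014, 0.1999]
tool_rot: [3.139, 0.003, 0.099]
force: [0.9, -1.3, -0.8]
grip_width: 0.0179
finger_force: 58.9
clock: 35.35
position: [0.6085, -0.0276, 0.1471]
tool_rot: [3.139, 0.007, 0.1]
force: [-0.6, 0.0, -0.0]
grip_width: 0.0182
finger_force: 58.9
clock: 35.55
position: [0.6105, -0.0285, 0.1514]
tool_rot: [3.139, 0.0, 0.101]
force: [-0.6, 1.3, -0.7]
grip_width: 0.0182
finger_force: 58.9
shift [ 1.5 -0.  36.3] turn [0.003 0.    0.002]
```

```bash
python3 -m jog '[[[1.4,0,15,0,0,0,0.1],[0,0,13,0,0,0,0.1],[0,0,0,0,0,0,0.1],[0,0,0,0,0,0,0.1],[0,0,0,0,0,0,0.1]]]'
python3 -m jog '[[[0,0,3,0,0,0,0.1],[0,0,3,0,0,0,0.1],[0,0,0,0,0,0,0.1]]]'
python3 -m jog '[[[0,0,2.3,0,0,0,0.1],[0,0,0,0,0,0,0.1]]]'
```

```text
clock: 36.05
position: [0.6116, -0.0281, 0.1226]
tool_rot: [3.139, 0.001, 0.102]
force: [-0.0, 0.1, -0.8]
grip_width: 0.0182
finger_force: 58.9
clock: 36.35
position: [0.6114, -0.0279, 0.1159]
tool_rot: [3.139, 0.002, 0.103]
force: [0.3, -0.4, -0.9]
grip_width: 0.018
finger_force: 58.9
clock: 36.55
position: [0.6115, -0.028, 0.1151]
tool_rot: [3.14, 0.001, 0.103]
force: [-7.6, 2.4, 21.2]
grip_width: 0.0181
finger_force: 61.6
```

```bash
python3 -m jog '[[[0,0,-0.5,0,0,0,0.3],[0,0,0,0,0,0,0.47],[0,0,0,0,0,0,0.47],[0,0,0,0,0,0,0.47]]]' 20
python3 -m jog '[[[0,0,-20,0,0,0,0.47],[0,0,-35,0,0,0,0.47],[0,0,-40,0,0,0,0.6]]]' >/dev/null
python3 -m jog '[[[-40,10,0,0,0,0,0.6],[-40,10,0,0,0,0,0.6],[-40,10,0,0,0,0,0.6],[-30,10,0,0,0,0,0.6],[-20,10,0,0,0,0,0.6]]]' >/dev/null
python3 -m jog '[[[0,0,0,0,0,0,0.6],[0,0,0,0,0,0,0.6]]]'
python3 - <<'E'
from red import *
comps('red',.33,.65,-.4,.0,'5.png'); st()
rel(.397,-.2845,.13,.5+np.pi/2)
a=cv2.imread('pics/top5.png')[130:250,290:470]; b=cv2.imread('pics/scene5.png')[190:310,180:390]
cv2.imwrite('pics/c5.png',np.vstack([cv2.resize(a,(480,300),interpolation=cv2.INTER_CUBIC),cv2.resize(b,(480,300),interpolation=cv2.INTER_CUBIC)]))
E
```

```text
clock: 36.95
position: [0.6115, -0.0279, 0.1144]
tool_rot: [3.139, 0.002, 0.103]
force: [-0.2, 0.1, 0.1]
grip_width: 0.0402
finger_force: 0.0
clock: 37.95
position: [0.4479, -0.0948, 0.2101]
tool_rot: [3.139, 0.001, 0.102]
force: [0.1, 0.6, -0.1]
grip_width: 0.0512
finger_force: 0.0
top 77 [ 0.6255 -0.1101] yaw 0.06 sd [0.006  0.0095]
top 73 [ 0.6176 -0.0292] yaw 0.04 sd [0.0058 0.0092]
top 165 [ 0.5185 -0.0199] yaw -1.34 sd [0.0074 0.017 ]
top 75 [ 0.3964 -0.2858] yaw 0.66 sd [0.0059 0.0091]
scene 384 [ 0.4909 -0.0319] yaw 1.24 sd [0.0181 0.032 ]
scene 119 [ 0.6022 -0.0142] yaw -0.19 sd [0.0081 0.0102]
scene 99 [ 0.3982 -0.2834] yaw 0.38 sd [0.0066 0.0103]
scene 122 [ 0.6116 -0.0965] yaw -0.07 sd [0.0075 0.0105]
38.05 [ 0.4484 -0.0945  0.2099] [3.139e+00 1.000e-03 1.040e-01] F [-0.2  0.8  0.6] w 0.0512 ff 0.0
shift [-70.6 183.5  80.4] turn [ 1.000e-03  3.000e-03 -1.967e+00]
```

View pics/c5.png

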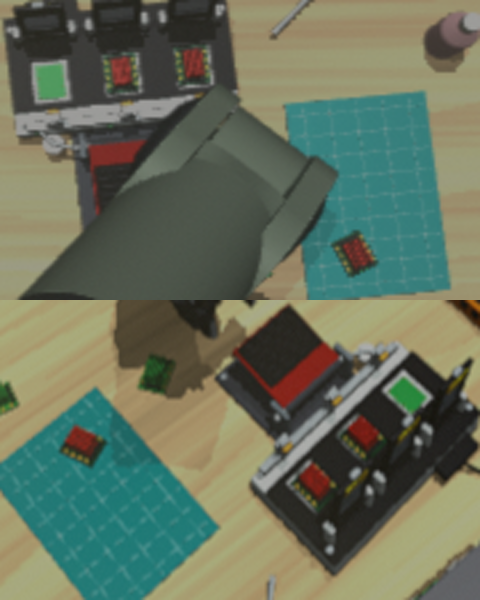

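```bash
python3 -m jog '[[[-14.1,36.7,0,0,0,0,0.6],[-14.1,36.7,0,0,0,0,0.6],[-14.1,36.7,0,0,0,0,0.6],[-14.1,36.7,0,0,0,0,0.6],[-14.1,36.7,0,0,0,0,0.6]]]' 20
python3 -m jog '[[[0,0,8,0,0,-0.14,0.6],[0,0,8,0,0,-0.14,0.6],[0,0,8,0,0,-0.14,0.6],[0,0,8,0,0,-0.14,0.6],[0,0,8,0,0,-0.14,0.6]]]' >/dev/null
python3 -m jog '[[[0,0,8,0,0,-0.14,0.6],[0,0,8,0,0,-0.14,0.6],[0,0,8,0,0,-0.14,0.6],[0,0,8,0,0,-0.14,0.6],[0,0,8,0,0,-0.14,0.6]]]' >/dev/null
python3 -m jog '[[[0,0,0,0,0,-0.14,0.6],[0,0,0,0,0,-0.14,0.6],[0,0,0,0,0,-0.14,0.6],[0,0,0,0,0,-0.14,0.6],[0,0,0,0,0,0,0.6]]]' >/dev/null
python3 -m jog '[[[0,0,0,0,0,0,0.6],[0,0,0,0,0,0,0.6]]]'
python3 - <<'E'
from h import *
rel(.3973,-.2845,.0875,.5+np.pi/2)
E
```

```text
clock: 38.55
position: [0.3965, -0.2859, 0.2103]
tool_rot: [3.139, 0.002, 0.104]
force: [0.5, -0.2, 0.2]
grip_width: 0.0514
finger_force: 0.0
clock: 40.25
position: [0.3964, -0.2848, 0.1303]
tool_rot: [-3.139, 0.002, 2.059]
force: [0.7, 0.3, -0.4]
grip_width: 0.0513
finger_force: 0.0
shift [-0.1  1.  42.8] turn [-0.002  0.002 -0.011]
```

```bash
python3 -m jog '[[[0,1,28,0,0,-0.01,0.6],[0,0,15,0,0,0,0.6],[0,0,0,0,0,0,0.6],[0,0,0,0,0,0,0.3],[0,0,0,0,0,0,0.2]]]' 20
python3 -m jog '[[[0,0,0,0,0,0,0.2],[0,0,0,0,0,0,0.2],[0,0,0,0,0,0,0.2],[0,0,0,0,0,0,0.2]]]'
python3 -m jog '[[[0,0,0,0,0,0,0.4],[0,0,0,0,0,0,0.6],[0,0,0,0,0,0,0.6],[0,0,-30,0,0,0,0.6],[0,0,-15,0,0,0.14,0.6]]]'
for i in 1 2; do python3 -m jog '[[[0,0,0,0,0,0.143,0.47],[0,0,0,0,0,0.143,0.47],[0,0,0,0,0,0.143,0.47],[0,0,0,0,0,0.143,0.47],[0,0,0,0,0,0.143,0.47]]]' >/dev/null; done
python3 -m jog '[[[0,0,0,0,0,0,0.47],[0,0,0,0,0,0,0.47]]]'
python3 -c "
from h import *
rel(.3973,-.2845,.0855,.5)"
```

```text
clock: 40.75
position: [0.3974, -0.2847, 0.0883]
tool_rot: [-3.14, 0.003, 2.072]
force: [0.3, -0.3, 0.3]
grip_width: 0.0292
finger_force: 20.1
clock: 41.15
position: [0.3974, -0.2847, 0.0881]
tool_rot: [-3.14, 0.003, 2.073]
force: [-0.4, 1.2, 9.1]
grip_width: 0.0294
finger_force: 21.1
clock: 41.65
position: [0.3971, -0.2846, 0.1337]
tool_rot: [-3.14, 0.002, 1.932]
force: [0.2, -0.8, -0.5]
grip_width: 0.0516
finger_force: 0.0
clock: 42.85
position: [0.3971, -0.2842, 0.1324]
tool_rot: [3.14, 0.003, 0.507]
force: [0.3, 0.6, 0.6]
grip_width: 0.0404
finger_force: 0.0
shift [ 0.1  0.2 46.9] turn [0.002 0.003 0.007]
```

```bash
python3 -m jog '[[[0.1,0.2,30,0,0,0,0.47],[0,0,16.5,0,0,0,0.47],[0,0,0,0,0,0,0.47],[0,0,0,0,0,0,0.2],[0,0,0,0,0,0,0.1]]]' 60
python3 -m jog '[[[0,0,0,0,0,0,0.1],[0,0,0,0,0,0,0.1],[0,0,0,0,0,0,0.1],[0,0,0,0,0,0,0.1]]]'
python3 -m jog '[[[0,0,-10,0,0,0,0.1],[0,0,-35,0,0,0,0.1],[0,0,-35,0,0,0.135,0.1],[0,0,-35,0,0,0.135,0.1],[0,0,0,0,0,0.135,0.1]]]'
python3 -m jog '[[[0,0,0,0,0,0,0.1],[0,0,0,0,0,0,0.1]]]'
python3 -c "
from h import *
rel(*fix(0,.08),.2,FY)"
```

```text
clock: 43.35
position: [0.3973, -0.2849, 0.087]
tool_rot: [3.139, 0.002, 0.504]
force: [0.5, -0.9, -0.5]
grip_width: 0.0182
finger_force: 58.6
clock: 43.75
position: [0.3975, -0.2849, 0.0869]
tool_rot: [3.139, 0.002, 0.503]
force: [-2.3, 0.7, 10.8]
grip_width: 0.0181
finger_force: 59.9
clock: 44.25
position: [0.3985, -0.2849, 0.2053]
tool_rot: [3.137, -0.004, 0.093]
force: [0.6, 0.6, -1.2]
grip_width: 0.0181
finger_force: 58.9
clock: 44.45
position: [0.3974, -0.2839, 0.201]
tool_rot: [3.139, 0.002, 0.103]
force: [-0.4, 1.0, 0.1]
grip_width: 0.0178
finger_force: 58.9
shift [ 2.399e+02 -3.121e+02 -1.000e-01] turn [0.002 0.002 0.004]
```

```bash
for i in 1 2; do python3 -m jog '[[[24,-31.2,0,0,0,0,0.1],[24,-31.2,0,0,0,0,0.1],[24,-31.2,0,0,0,0,0.1],[24,-31.2,0,0,0,0,0.1],[23.6,-31.2,0,0,0,0,0.1]]]'; done
python3 -m jog '[[[0,0,25,0,0,0.004,0.1],[0,0,25,0,0,0,0.1],[0,0,0,0,0,0,0.1],[0,0,0,0,0,0,0.1],[0,0,0,0,0,0,0.1]]]'
python3 -c "
from h import *
rel(*fix(0,.08),.115,FY)"
```

```text
clock: 44.95
position: [0.5015, -0.116, 0.1999]
tool_rot: [3.139, 0.002, 0.101]
force: [0.9, -0.6, -0.1]
grip_width: 0.0182
finger_force: 58.9
clock: 45.45
position: [0.6053, 0.0508, 0.1992]
tool_rot: [3.139, 0.003, 0.101]
force: [0.1, -1.2, -0.9]
grip_width: 0.0181
finger_force: 58.9
clock: 45.95
position: [0.6053, 0.0489, 0.1509]
tool_rot: [3.139, 0.0, 0.094]
force: [-0.4, -0.3, -0.3]
grip_width: 0.0183
finger_force: 58.9
shift [-1.  -2.5 35.9] turn [ 0.003  0.    -0.005]
```

```bash
python3 -m jog '[[[-1,-2.4,15,0,0,-0.005,0.1],[0,0,13,0,0,0,0.1],[0,0,0,0,0,0,0.1],[0,0,0,0,0,0,0.1],[0,0,0,0,0,0,0.1]]]'
python3 -m jog '[[[0,0,3,0,0,0,0.1],[0,0,3,0,0,0,0.1],[0,0,0,0,0,0,0.1]]]'
python3 -m jog '[[[0,0,1.8,0,0,0,0.1],[0,0,0,0,0,0,0.1]]]'
python3 -m jog '[[[0,0,-0.3,0,0,0,0.3],[0,0,0,0,0,0,0.47],[0,0,0,0,0,0,0.47],[0,0,0,0,0,0,0.47]]]' 20
python3 -m jog '[[[0,0,-20,0,0,0,0.47],[0,0,-35,0,0,0,0.47],[0,0,-40,0,0,0,0.3],[-40,-40,-20,0,0,0,0],[-40,-40,-20,0,0,0,0]]]'
python3 -m jog '[[[-20,-40,0,0,0,0,0],[0,-20,0,0,0,0,0],[0,0,0,0,0,0,0]]]'
python3 - <<'E'
from red import *
comps('red',.57,.65,-.4,.1,'6.png')
st()
a=cv2.imread('pics/top6.png')[125:205,285:390]; b=cv2.imread('pics/scene6.png')[195:310,285:400]
cv2.imwrite('pics/c6.png',np.hstack([cv2.resize(a,(400,400),interpolation=cv2.INTER_CUBIC),cv2.resize(b,(400,400),interpolation=cv2.INTER_CUBIC)]))
E
```

```text
clock: 46.45
position: [0.6038, 0.0515, 0.122]
tool_rot: [3.139, 0.001, 0.099]
force: [-0.5, -0.3, -0.4]
grip_width: 0.0181
finger_force: 58.9
clock: 46.75
position: [0.6035, 0.0517, 0.1154]
tool_rot: [3.139, 0.002, 0.099]
force: [0.2, 0.3, -1.3]
grip_width: 0.0183
finger_force: 58.9
clock: 46.95
position: [0.6037, 0.0516, 0.1149]
tool_rot: [3.14, 0.001, 0.099]
force: [-6.9, 1.2, 19.2]
grip_width: 0.0184
finger_force: 61.2
clock: 47.35
position: [0.6037, 0.0516, 0.1142]
tool_rot: [3.139, 0.001, 0.099]
force: [0.4, 0.5, -0.3]
grip_width: 0.0403
finger_force: 0.0
clock: 47.85
position: [0.5303, 0.1115, 0.2434]
tool_rot: [3.139, 0.0, 0.097]
force: [0.4, 2.7, 0.7]
grip_width: 0.0001
finger_force: 0.0
clock: 48.15
position: [0.5042, 0.1729, 0.2423]
tool_rot: [3.14, 0.002, 0.104]
force: [0.6, 0.1, -0.2]
grip_width: -0.0
finger_force: 0.0
top 76 [ 0.6253 -0.1101] yaw 0.08 sd [0.006  0.0094]
top 73 [ 0.6176 -0.0292] yaw 0.04 sd [0.0058 0.0092]
top 76 [0.6095 0.0516] yaw 0.03 sd [0.006  0.0094]
scene 109 [0.5947 0.0673] yaw -0.31 sd [0.008  0.0103]
scene 120 [ 0.6022 -0.0143] yaw -0.2 sd [0.0082 0.0102]
scene 121 [ 0.6115 -0.0966] yaw -0.09 sd [0.0074 0.0105]
48.25 [0.5051 0.1695 0.2424] [3.139e+00 1.000e-03 1.000e-01] F [-0.3 -0.3  1.1] w 0.0001 ff 0.0
```

View pics/c6.png

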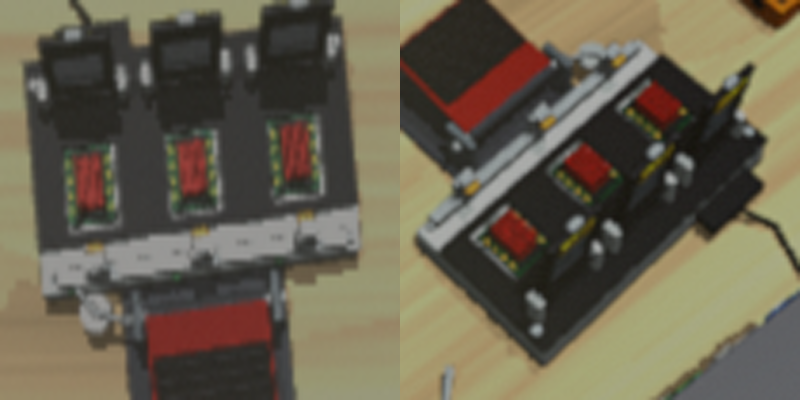

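```bash
python3 -c "
from h import *
rel(*fix(.09,.08),.26,FY)"
```

```text
shift [176.7 127.7 -17.4] turn [0.003 0.001 0.001]
```

```bash
python3 -m jog '[[[0,0,-17.5,0,0,0,0],[35.3,25.5,0,0,0,0,0],[35.3,25.5,0,0,0,0,0],[35.3,25.5,0,0,0,0,0],[35.3,25.5,0,0,0,0,0]]]'
python3 -m jog '[[[35.3,25.5,0,0,0,0,0],[0,0,0,0,0,0,0],[0,0,0,0,0,0,0]]]'
python3 -c "
from h import *
rel(*fix(.09,.08),.2126,FY)"
```

```text
clock: 48.75
position: [0.6572, 0.0792, 0.2599]
tool_rot: [3.139, 0.002, 0.097]
force: [-0.4, 0.6, 0.2]
grip_width: -0.0001
finger_force: 0.0
clock: 49.05
position: [0.6936, 0.0572, 0.2594]
tool_rot: [3.138, 0.002, 0.095]
force: [0.1, 0.2, -0.3]
grip_width: -0.0002
finger_force: 0.0
shift [ 0.3 -3.1 46.8] turn [ 0.004  0.002 -0.003]
```

```bash
python3 -m jog '[[[0,-3,25,0,0,-0.003,0],[0,0,22,0,0,0,0],[0,0,0,0,0,0,0],[-10,0,0,0,0,0,0],[-10,0,0,0,0,0,0]]]'
python3 -m jog '[[[-10.5,0,1,0,0,0,0],[-10.5,0,1,0,0,0,0],[-10,0,3,0,0,0,0],[-10,0,4,0,0,0,0]]]'
python3 -m jog '[[[-8.5,0,6,0,0,0,0],[-8.5,0,6,0,0,0,0],[-7,0,8,0,0,0,0],[-6,0,8,0,0,0,0]]]'
python3 -m jog '[[[-5,0,9,0,0,0,0],[-4,0,10,0,0,0,0],[-3,0,7,0,0,0,0],[-3,0,5,0,0,0,0],[0,0,0,0,0,0,0]]]'
python3 - <<'E'
from h import *
st(); rel(*fix(-.016,.08),.1356,FY)
b=snap('scene','s7.png')['img'][190:310,280:410]
cv2.imwrite('pics/c7.png',cv2.cvtColor(cv2.resize(b,(520,480),interpolation=cv2.INTER_CUBIC),cv2.COLOR_RGB2BGR))
E
```

```text
clock: 49.55
position: [0.6727, 0.0607, 0.2142]
tool_rot: [3.139, 0.001, 0.102]
force: [0.1, 0.8, 0.2]
grip_width: -0.0001
finger_force: 0.2
clock: 49.95
position: [0.632, 0.0567, 0.2055]
tool_rot: [3.139, -0.0, 0.102]
force: [1.2, -0.2, -0.7]
grip_width: 0.0002
finger_force: 0.2
clock: 50.35
position: [0.6018, 0.0536, 0.1756]
tool_rot: [3.139, 0.001, 0.102]
force: [1.0, 1.3, -0.1]
grip_width: -0.0002
finger_force: 0.3
clock: 50.85
position: [0.587, 0.0518, 0.1445]
tool_rot: [3.139, 0.002, 0.102]
force: [-1.0, 0.4, 1.6]
grip_width: 0.0004
finger_force: 0.2
50.85 [0.587  0.0518 0.1445] [3.139e+00 2.000e-03 1.020e-01] F [-1.   0.4  1.6] w 0.0004 ff 0.2
shift [0.9 2.3 8.9] turn [0.003 0.002 0.003]
```

View pics/c7.png

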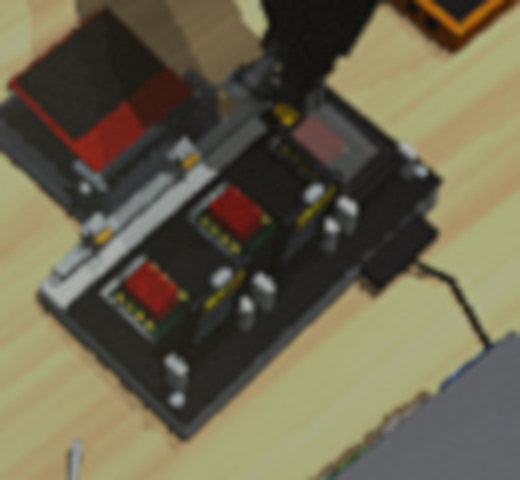

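Cover 1 is following the finger, nearly shut. Press it down the last bit.

```bash
python3 -m jog '[[[0,2,4,0,0,0,0],[0,0,2,0,0,0,0],[0,0,0,0,0,0,0]]]'
python3 -m jog '[[[0,0,2,0,0,0,0],[0,0,0,0,0,0,0]]]'
python3 -m jog '[[[0,0,1.5,0,0,0,0],[0,0,0,0,0,0,0]]]'
```

```text
clock: 51.2
position: [0.5878, 0.0501, 0.1391]
tool_rot: [3.139, 0.001, 0.102]
force: [0.5, 0.0, 0.3]
grip_width: -0.0001
finger_force: 0.0
clock: 51.4
position: [0.5876, 0.0499, 0.137]
tool_rot: [3.139, 0.001, 0.102]
force: [-0.1, 0.0, -0.2]
grip_width: 0.0001
finger_force: 0.0
clock: 51.6
position: [0.5876, 0.0499, 0.1354]
tool_rot: [3.139, 0.001, 0.102]
force: [-0.9, -0.5, -0.4]
grip_width: 0.0
finger_force: 0.0
```

```bash
python3 -m jog '[[[0,0,1.5,0,0,0,0],[0,0,0,0,0,0,0]]]' | grep -E 'pos|force'
python3 -m jog '[[[0,0,1,0,0,0,0],[0,0,0,0,0,0,0]]]' | grep -E 'pos|force'
python3 - <<'E'
from h import *
b=snap('scene','s8.png')['img'][190:310,280:410]
cv2.imwrite('pics/c8.png',cv2.cvtColor(cv2.resize(b,(520,480),interpolation=cv2.INTER_CUBIC),cv2.COLOR_RGB2BGR))
E
```

```text
position: [0.5875, 0.0499, 0.1339]
force: [-0.1, 0.3, -0.3]
finger_force: 0.0
position: [0.5876, 0.0499, 0.1332]
force: [-1.8, -0.1, 5.9]
finger_force: 2.8
```

View pics/c8.png

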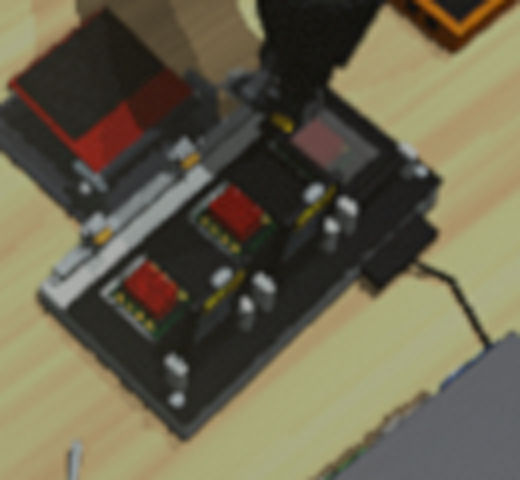

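```bash
python3 -m jog '[[[0,0,0.7,0,0,0,0],[0,0,0,0,0,0,0]]]' | grep -E 'pos|force'
python3 -m jog '[[[0,0,-30,0,0,0,0],[0,0,-40,0,0,0,0],[0,0,-40,0,0,0,0],[0,0,-20,0,0,0,0],[0,0,0,0,0,0,0]]]'
python3 - <<'E'
from h import *
b=snap('scene','s9.png')['img'][190:310,280:410]
rel(*fix(.09,0),.26,FY)
cv2.imwrite('pics/c9.png',cv2.cvtColor(cv2.resize(b,(520,480),interpolation=cv2.INTER_CUBIC),cv2.COLOR_RGB2BGR))
E
```

```text
position: [0.5876, 0.0498, 0.1327]
force: [-2.6, -0.2, 8.8]
finger_force: 4.1
clock: 52.75
position: [0.5886, 0.0502, 0.2651]
tool_rot: [3.14, -0.003, 0.102]
force: [-0.1, 0.1, -1.2]
grip_width: -0.0
finger_force: 0.0
shift [105.7  81.2   3.5] turn [ 0.002 -0.     0.003]
```

View pics/c9.png

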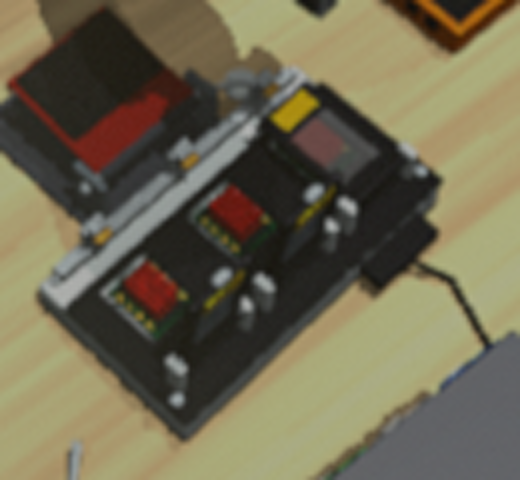

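```bash
python3 -m jog '[[[35.2,27,0,0,0,0,0],[35.2,27,0,0,0,0,0],[35.2,27,0,0,0,0,0],[0,0,0,0,0,0,0],[0,0,0,0,0,0,0]]]'
python3 -c "
from h import *
rel(*fix(.09,0),.2126,FY)"
```

```text
clock: 53.3
position: [0.7008, -0.0207, 0.2606]
tool_rot: [3.139, 0.004, 0.1]
force: [-0.2, 0.0, -0.3]
grip_width: 0.0001
finger_force: 0.0
shift [ 0.9 -1.2 48. ] turn [0.003 0.004 0.001]
```

```bash
python3 -m jog '[[[0,-1,25,0,0,0,0],[0,0,22,0,0,0,0],[0,0,0,0,0,0,0],[-10,0,0,0,0,0,0],[-10,0,0,0,0,0,0]]]' | grep -E 'pos|force'
python3 -m jog '[[[-10.5,0,1,0,0,0,0],[-10.5,0,1,0,0,0,0],[-10,0,3,0,0,0,0],[-10,0,4,0,0,0,0]]]' | grep -E 'pos|force'
python3 -m jog '[[[-8.5,0,6,0,0,0,0],[-8.5,0,6,0,0,0,0],[-7,0,8,0,0,0,0],[-6,0,8,0,0,0,0]]]' | grep -E 'pos|force'
python3 -m jog '[[[-5,0,9,0,0,0,0],[-4,0,10,0,0,0,0],[-3,0,7,0,0,0,0],[-3,0,5,0,0,0,0],[0,0,0,0,0,0,0]]]' | grep -E 'pos|force'
python3 -m jog '[[[0,0,3,0,0,0,0],[0,0,3,0,0,0,0],[0,0,0,0,0,0,0]]]' | grep -E 'pos|force'
python3 -m jog '[[[0,0,2,0,0,0,0],[0,0,0,0,0,0,0]]]' | grep -E 'pos|force'
python3 -c "
from h import *
rel(*fix(-.016,0),.1327,FY)"
```

```text
position: [0.6805, -0.0202, 0.2162]
force: [0.6, 0.3, -0.1]
finger_force: 0.2
position: [0.6397, -0.0243, 0.2076]
force: [1.3, 0.4, -0.1]
finger_force: 0.2
position: [0.6098, -0.028, 0.1781]
force: [-0.3, 0.1, 0.1]
finger_force: 0.3
position: [0.5949, -0.0298, 0.147]
force: [-0.0, -0.3, 1.4]
finger_force: 0.2
position: [0.5955, -0.0297, 0.1416]
force: [0.2, -0.1, 0.4]
finger_force: 0.3
position: [0.5954, -0.0297, 0.1396]
force: [0.3, -0.6, 0.0]
finger_force: 0.0
shift [0.5 0.4 6.9] turn [0.003 0.001 0.003]
```

```bash
python3 -m jog '[[[0,0,3,0,0,0,0],[0,0,2,0,0,0,0],[0,0,0,0,0,0,0]]]' | grep -E 'pos|force'
python3 -m jog '[[[0,0,1.5,0,0,0,0],[0,0,0,0,0,0,0]]]' | grep -E 'pos|force'
python3 -m jog '[[[0,0,1,0,0,0,0],[0,0,0,0,0,0,0]]]' | grep -E 'pos|force'
```

```text
position: [0.5953, -0.0296, 0.1342]
force: [0.7, -0.5, -0.7]
finger_force: 0.0
position: [0.5954, -0.0297, 0.1332]
force: [-2.1, 0.3, 4.9]
finger_force: 2.8
position: [0.5954, -0.0297, 0.1324]
force: [-2.6, 1.7, 9.9]
finger_force: 4.7
```

Now cover 3.

```bash
python3 -m jog '[[[0,0,-30,0,0,0,0],[0,0,-40,0,0,0,0],[0,0,-40,0,0,0,0],[0,0,-20,0,0,0,0],[0,0,0,0,0,0,0]]]' >/dev/null
python3 -m jog '[[[35.2,27,0,0,0,0,0],[35.2,27,0,0,0,0,0],[35.2,27,0,0,0,0,0],[0,0,0,0,0,0,0],[0,0,0,0,0,0,0]]]'
python3 -c "
from h import *
rel(*fix(.09,-.08),.2126,FY)"
```

```text
clock: 57.3
position: [0.7085, -0.1001, 0.2606]
tool_rot: [3.139, 0.003, 0.1]
force: [-1.2, 0.0, -0.3]
grip_width: -0.0004
finger_force: 0.0
shift [ 1.1 -1.  48. ] turn [0.003 0.003 0.002]
```

```bash
python3 -m jog '[[[0,-1,25,0,0,0,0],[0,0,22,0,0,0,0],[0,0,0,0,0,0,0],[-10,0,0,0,0,0,0],[-10,0,0,0,0,0,0]]]' | grep -E 'pos|force'
python3 -m jog '[[[-10.5,0,1,0,0,0,0],[-10.5,0,1,0,0,0,0],[-10,0,3,0,0,0,0],[-10,0,4,0,0,0,0]]]' | grep -E 'pos|force'
python3 -m jog '[[[-8.5,0,6,0,0,0,0],[-8.5,0,6,0,0,0,0],[-7,0,8,0,0,0,0],[-6,0,8,0,0,0,0]]]' | grep -E 'pos|force'
python3 -m jog '[[[-5,0,9,0,0,0,0],[-4,0,10,0,0,0,0],[-3,0,7,0,0,0,0],[-3,0,5,0,0,0,0],[0,0,0,0,0,0,0]]]' | grep -E 'pos|force'
python3 -m jog '[[[0,0,3,0,0,0,0],[0,0,3,0,0,0,0],[0,0,0,0,0,0,0]]]' | grep -E 'pos|force'
python3 -m jog '[[[0,0,4,0,0,0,0],[0,0,3,0,0,0,0],[0,0,0,0,0,0,0]]]' | grep -E 'pos|force'
python3 -m jog '[[[0,0,1,0,0,0,0],[0,0,0,0,0,0,0]]]' | grep -E 'pos|force'
```

```text
position: [0.6883, -0.0998, 0.2161]
force: [0.4, 0.4, 0.5]
finger_force: 0.2
position: [0.6475, -0.104, 0.2076]
force: [0.2, -0.5, 0.5]
finger_force: 0.2
position: [0.6175, -0.1076, 0.1778]
force: [0.5, 0.8, 0.6]
finger_force: 0.3
position: [0.6026, -0.1094, 0.1467]
force: [0.1, 0.2, 0.3]
finger_force: 0.2
position: [0.6032, -0.1094, 0.1413]
force: [-0.5, 1.1, 0.8]
finger_force: 0.0
position: [0.6032, -0.1093, 0.134]
force: [0.0, -0.9, -0.3]
finger_force: 0.0
position: [0.6032, -0.1093, 0.1335]
force: [-0.4, 0.7, 3.6]
finger_force: 2.1
```

```bash
python3 -m jog '[[[0,0,1,0,0,0,0],[0,0,0,0,0,0,0]]]' | grep -E 'pos|force'
python3 -m jog '[[[0,0,-30,0,0,0,0],[0,0,-40,0,0,0,0],[0,0,-40,0,0,0,0],[0,0,-20,0,0,0,0],[0,0,0,0,0,0,0]]]' >/dev/null
python3 -m jog '[[[-35,27,0,0,0,0,0],[-35,27,0,0,0,0,0],[-35,27,0,0,0,0,0],[-35,27,0,0,0,0,0],[0,0,0,0,0,0,0]]]'
python3 - <<'E'
from red import *
comps('red',.57,.65,-.4,.1,'10.png'); print('b'); comps('blue',.38,.6,.19,.36,z=.027)
a=cv2.imread('pics/top10.png')[110:250,190:470]; b=cv2.imread('pics/scene10.png')[110:310,270:470]
cv2.imwrite('pics/c10.png',np.hstack([cv2.resize(a,(400,200),interpolation=cv2.INTER_CUBIC),np.zeros((200,0,3),np.uint8)]) if 0 else np.hstack([cv2.copyMakeBorder(cv2.resize(a,(400,200),interpolation=cv2.INTER_CUBIC),0,200,0,0,0),cv2.resize(b,(400,400),interpolation=cv2.INTER_CUBIC)]))
E
```

```text
position: [0.6032, -0.1094, 0.1327]
force: [-1.8, 0.2, 7.9]
finger_force: 4.1
clock: 61.1
position: [0.4708, -0.2342, 0.2629]
tool_rot: [3.139, 0.002, 0.095]
force: [1.0, 0.5, -0.1]
grip_width: 0.0003
finger_force: 0.0
b
top 48 [0.5351 0.2687] yaw 0.09 sd [0.005  0.0079]
top 52 [0.4449 0.2742] yaw 0.06 sd [0.0052 0.0077]
scene 85 [0.4458 0.2777] yaw -0.41 sd [0.008  0.0111]
scene 103 [0.5358 0.2725] yaw -0.46 sd [0.0086 0.0113]
```

View pics/c10.png

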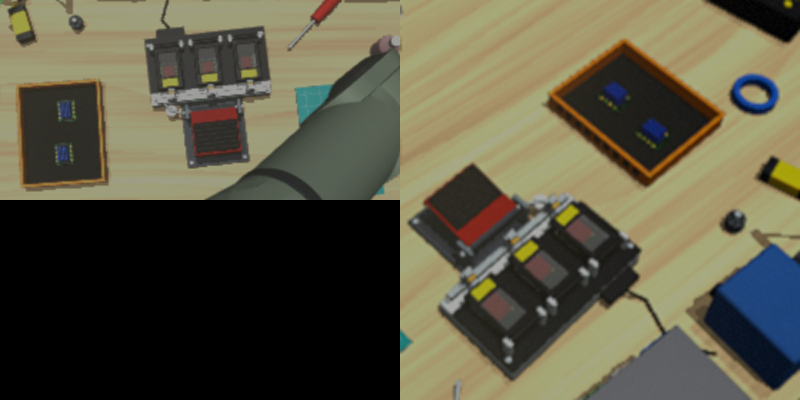

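```bash
python3 -c "
from workcell import bot
print(bot.job_done())"
```

```text
the job is handed in; nothing more can be done
None
```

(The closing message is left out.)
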